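Weigh in the loose screw caps on the spring scale

TASK

Weigh in the screw caps left loose on this bench. Drive the taper pin fully home in the scale's lock hole, so that it pulls the swivel column into line and locks it, and put every loose cap into the weighing pan; then hang the pan by its eye on the scale's hook, easing it down slowly so that the spring never snatches, and leave it hanging free for a good two seconds with the pointer settled. Afterwards lift the pan off and stand it, caps inside, back squarely on its mat, leaving the pin in and the other things on the bench where they are.

Things in the scene. Friction and masses are not known exactly. Their poses are not given: they have to be found in the camera images.
- scale_base: Grey sole plate of the spring scale, fixed to the bench, 8 mm thick; origin on the bench under the column's swivel axis. It reaches about -60 to +110 mm in x and -55 to +195 mm in y. The hook points to its -x. On the axis stands the column, a grey box 44 x 56 mm, top 251 mm above the bench, white graduated face to -x.
- scale_column (a joint): Swivel angle (rad, anticlockwise from above) of the scale's column on its plate. 0 = in line, the hole of its tongue exactly over the lock hole. It turns stiffly (0.35 N m of friction) from -0.04 to 0.04 and starts out of line by 0.03 at most, which is 4 mm at the tongue's hole, 140 mm from the axis.
- lock_hole (a point): Centre of the mouth of the upper lock hole, 62 mm above the bench, at (0, 140) mm on scale_base; axis vertical. Two fixed ears 8 mm thick (tops at 62 and 42 mm) have 16 mm holes; the column's tongue (top at 52 mm, 15 mm hole) turns between them. A web joins the ears on their +y side, no higher than they are.
- park_hole (a point): Centre of the mouth of the pin's parking socket, an upright tube of 32 mm outside diameter and about 15.6 mm bore, mouth 64 mm above the bench, at (75, 140) mm on scale_base. The pin stands in it at the start; lift it straight up by more than 55 mm to free it.
- taper_pin: Steel taper pin. Origin on its axis under its 28 mm wide, 4 mm thick shoulder; z towards its black round knob, 23 mm across from 8 to 34 mm (top 38 mm). Below: 14 mm shank for 26 mm, then a taper of 26 mm to the 4 mm tip at -52 mm. Home: shoulder on the upper ear, origin at lock_hole; a push of 3 to 15 N does it and draws the tongue into line. 90 g.
- scale_hook (a joint): How far the hook carriage with its pointer is pulled down (m): 0 without load, 0.065 at the lower stop. Spring of 95 N/m with 0.19 N preload, lightly damped: 100 g pulls it 10 mm. The pan with its caps rests at 0.041 to 0.054; dropped on, it would snatch and bounce.
- hook_seat (a point): Top of the hook's seat, 110 mm to -x of the column's axis, 205 mm above the bench unloaded; sinks with the hook. The hook is a level arm 14 mm wide reaching to -x (top 5 mm above the seat from 12 mm behind it, 8 mm thick under the seat) with an upturned tip, 12 to 22 mm in front of this point and 16 mm above it. Come from 90 mm in front, the tip between bow and eye bar, go +x, then lower.
- pan: Aluminium weighing pan, 124 mm (its x) by 240 mm (y), walls 38 mm high, 3 mm thick; origin under its centre, z up; the same either way round. About 0.42 kg. A flat steel bow crosses its middle along x, 20 mm wide, top at 70 mm, and carries eye and grip. The open halves to +y and -y of the bow, each about 105 mm long, take the caps.
- pan_eye (a point): Underside of the top bar of the pan's eye, 114 mm above the pan's origin; rests on hook_seat when the pan hangs. The eye is of 8 mm round bar in the pan's y-z plane, so one looks through it along the pan's x: opening 36 mm wide (narrower in the top 10 mm) and 44 mm high, from 70 to 114 mm; 52 mm wide outside.
- pan_grip (a point): Middle of the pan's upright black grip, 145 mm above the pan's origin; 16 mm (pan x) by 22 mm (pan y), from 122 to 165 mm.
- pan_mat: Thin black rubber mat, 150 mm (its x) by 260 mm (y), 3 mm thick, flat on the bench; origin under its centre. The pan stands on it at the start, long side along long side.
- cap_0: Loose black screw cap, 33 mm across and 26 mm high, 12 g, lying on the bench; origin at the centre of its underside. Three to five of cap_0 to cap_4 are there, the others absent.
- cap_1: Loose black screw cap, 33 mm across and 26 mm high, 12 g, lying on the bench; origin at the centre of its underside. Three to five of cap_0 to cap_4 are there, the others absent.
- cap_2: Loose black screw cap, 33 mm across and 26 mm high, 12 g, lying on the bench; origin at the centre of its underside. Three to five of cap_0 to cap_4 are there, the others absent.
- cap_3: Loose black screw cap, 33 mm across and 26 mm high, 12 g, lying on the bench; origin at the centre of its underside. Three to five of cap_0 to cap_4 are there, the others absent.
- cap_4: Loose black screw cap, 33 mm across and 26 mm high, 12 g, lying on the bench; origin at the centre of its underside. Three to five of cap_0 to cap_4 are there, the others absent.
- tape_roll: Bystander: roll of brown tape, 73 mm across, 48 mm high; to be left alone.
- cap_wrench: Bystander: white ring wrench for caps, 54 x 164 x 16 mm; to be left alone.
- dwell_timer: Bystander: round timer with a red knob, 63 mm across, 42 mm high; to be left alone.
- marker_1: Bystander: felt marker, 144 mm long, 15 mm thick; to be left alone.

How it is judged:
On the way, in this order (a step that is already met when the one before it is completed fails the run):
1. the taper pin is home in the lock hole with the column in line, and every loose cap lies in the pan (z of taper_pin in the frame of lock_hole below 0.003 m and horizontal distance between taper_pin and lock_hole below 0.004 m and angle between taper_pin's own z axis and vertical below 0.06 rad and value of joint scale_column between -0.013 and 0.013 rad and x of cap_0 in the frame of pan between -0.06 and 0.06 m and y of cap_0 in the frame of pan between -0.118 and 0.118 m and z of cap_0 in the frame of pan between -0.002 and 0.055 m and x of cap_1 in the frame of pan between -0.06 and 0.06 m and y of cap_1 in the frame of pan between -0.118 and 0.118 m and z of cap_1 in the frame of pan between -0.002 and 0.055 m and x of cap_2 in the frame of pan between -0.06 and 0.06 m and y of cap_2 in the frame of pan between -0.118 and 0.118 m and z of cap_2 in the frame of pan between -0.002 and 0.055 m and x of cap_3 in the frame of pan between -0.06 and 0.06 m and y of cap_3 in the frame of pan between -0.118 and 0.118 m and z of cap_3 in the frame of pan between -0.002 and 0.055 m and x of cap_4 in the frame of pan between -0.06 and 0.06 m and y of cap_4 in the frame of pan between -0.118 and 0.118 m and z of cap_4 in the frame of pan between -0.002 and 0.055 m), for 0.2 s.
2. the pan with the caps hangs free on the hook, let go of, with the pointer settled (all of step 1 and distance between pan_eye and hook_seat below 0.016 m and value of joint scale_hook between 0.028 and 0.062 m and contact force between pan and the fingers below 0.05 N and linear speed of pan below 0.06 m/s and velocity of joint scale_hook between -0.012 and 0.012 m/s), for 1 s.
At the end, for the whole second after the job is handed in: The pan stands still and flat on its mat, within 30 mm of its centre each way and 0.2 rad, with every loose cap inside; the hook is back up within 4 mm; the pin is upright and home: shoulder within 3 mm of the ear and 4 mm of the hole's axis, column within 0.013 rad of in line (all of step 1 and value of joint scale_hook below 0.004 m and x of pan in the frame of pan_mat between -0.03 and 0.03 m and y of pan in the frame of pan_mat between -0.03 and 0.03 m and z of pan in the frame of pan_mat between 0 and 0.007 m and angle between the y axis of pan and the y axis of pan_mat, either way round below 0.2 rad and angle between pan's own z axis and vertical below 0.04 rad and linear speed of pan below 0.02 m/s); the robot touches nothing.
It fails at once if the scale's hook snatched downwards faster than 0.25 m/s (the load was dropped on it) (velocity of joint scale_hook above 0.25 m/s).
It fails at once if a bystander (tape_roll) moved by more than 40 mm (distance of tape_roll from where it was at the start of the episode above 0.04 m).
It fails at once if a bystander (cap_wrench) moved by more than 40 mm (distance of cap_wrench from where it was at the start of the episode above 0.04 m).
It fails at once if a bystander (dwell_timer) moved by more than 40 mm (distance of dwell_timer from where it was at the start of the episode above 0.04 m).
It fails at once if a bystander (marker_1) moved by more than 40 mm (distance of marker_1 from where it was at the start of the episode above 0.04 m).
Of cap_0, cap_1, cap_2, cap_3, cap_4 only 3 to 5 are there at a start; the rules pass over those that are not, and their reading is None.
At some moment in a run one of cap_0, cap_1, cap_2, cap_3, cap_4 may be knocked a few centimetres aside while the robot is not near it.
It also fails if it takes over 210 s, if anything falls off the work surface, if the arm or the gripper's body presses on something with over 40 N, if the wrist force passes 120 N, or if a joint passes its speed limit or range.

ROBOT

A 7-joint arm with a two-finger parallel gripper is mounted at the origin on a cart in front of the work surface, level with it; the furniture and walls round the work are solid. World frame = base frame: x ahead of the robot, y to its left, z up, the work surface at z = 0. Lengths are in m, angles in rad, forces in N, time in s.
With the tool pointing down it reaches from about 0.35 to 0.9 m from the base axis. Payload 8.1 kg.
Tool frame: the origin (TCP) lies between the finger pads; the fingertips stand env.tips_ahead ahead of it and the grasp point (between the pads) lies 8 mm behind it (env.tips_ahead is the distance from the TCP to the fingertips, in m); z points along the fingers, y is the direction in which the jaws open and shut (so a half turn about z gives the same grasp; the last joint's range is limited). The gripper opens to 92 mm and grips with 3 to 60 N. Pads are 19 mm wide; open, the fingers measure 130 mm over their backs; the gripper's body (75 mm by 190 mm) begins 47 mm behind the grasp point.
Start: joints at [1.228, 0.434, 0.025, 1.573, -0.012, 1.134, -0.075], TCP at [0.148, -0.607, 0.238] pointing down, gripper open.
Joint ranges: [-2.62, 2.62], [-0.44, 2.09], [-1.27, 1.32], [0.08, 2.57], [-1.32, 4.46], [0.12, 2], [-2.74, 2.74]. Speed limits (rad/s): [2.22, 2.22, 3.01, 3.01, 3.14, 3.14, 3.14].

INTERFACE

Orientations are given as a unit quaternion [x, y, z, w].
In Python, from plant import env gives the robot as it stands.
- The arm moves only by the tool drive_tool, never from a script. Its argument "motion" is a list of rows, each an object of numbers: "dx", "dy", "dz": the shift along the tool's x, y, z in mm; "wx", "wy", "wz": the turn, a rotation vector about the tool's x, y, z in rad; "claw": the opening, from -1 (shut) to 1 (fully open), so that 0 is half open. A call has 1 to 20 rows; each row shifts and turns the commanded pose from where the row before left it, along the tool's axes as they then stand; what a row does not reach is not made up. A row lasts 1/10 s, in which the tool goes at most 50 mm and 8.59 degrees, less where a joint would pass 70% of its speed; a pose out of reach is approached as far as the arm can. A call is refused whole if a number of a shift passes 50 or a number of a turn 0.15, either way. A call with a gripper value outside its range is refused whole. The fingers move at their own pace and stop on an object; "newtons" is the grip in N (left out, the last holds). Time passes only in rows, so rows that do not move let the fingers close. It gives the time, the measured TCP pose, the force and the opening at its end, in the units of the state.
- env.observe(): the state, without advancing time (a new reading comes with each control period).
- env.capture(name): name is "scene" or "top" or "wrist"; returns a dict with "pixels" (400x640x3 uint8, blue, green, red), "depth" (400x640 float32, m along the optical axis (not along the pixel's ray), 0 where there is no reading), "camera_matrix" (3x3 intrinsics, pixels), "k1" (the pictures are not rectified: a ray, as slopes to the right and down, at radius r is drawn at 1 + k1 r^2 times it, then the intrinsics apply), "T" (4x4, takes a point from camera to world coordinates). Camera axes: x right, y up, looking along -z (the intrinsics and any distortion apply to the point x, -y, -z); pixel columns grow to the right and rows downward; lengths in m; the calibration is good to about 2 mm. A picture is of the moment at which its call begins.
- env.hand_in(): hands the job in, once; it reports no verdict.
The state is a dict: "clock": time; "qpos": joint angles; "qd": joint speeds; "joint_efforts": joint torques, N m; "ee_pos": TCP position; "ee_rot": TCP orientation; "force": force on the tool from outside, world axes, zero at the start; "moment": the same for the moment, N m; "opening": opening from 0.0 (shut) to 1.0 (fully open).
Only numpy, scipy, OpenCV 4.12 (cv2) and the standard library are available. Lean on these libraries where they do the work, as an engineer would, in place of code of your own. Each camera call takes 0.05 s, during which the arm holds its last target. There are 200 camera calls.

## Working session

There is one attempt and no reset: what is moved stays moved. The work goes in short steps, Python scripts to look and compute and a tool call to move; the robot and the scene stay as the last step left them, time stands still between calls to the robot, and variables do not carry over. Pictures are saved under pics/ and viewed, on a budget of 14 in all, crops included, one or two more only if the job needs it, and the job is handed in when it is done.

Besides the shell and the picture viewer there is one more tool, called as name(argument=value, ...) on one line, values as JSON. drive_tool: Moves the arm, as the interface text tells. Its arguments: {"type":"object","properties":{"motion":{"type":"array"},"newtons":{"type":"number"}},"required":["motion"]}

```bash
ls; mkdir -p pics; cat > h.py <<'E'
import numpy as np, cv2
from plant import env
from scipy.spatial.transform import Rotation as R
def cap(n):
    c=env.capture(n); return c
def undist(c,uv):
    K=np.array(c["camera_matrix"]); k=c["k1"]
    d=(np.atleast_2d(uv).astype(float)-K[:2,2])/[K[0,0],K[1,1]]
    s=d.copy()
    for _ in range(20): s=d/(1+k*(s**2).sum(1,keepdims=True))
    return s
def rays(c,uv):
    s=undist(c,uv); T=np.array(c["T"])
    v=np.c_[s[:,0],-s[:,1],-np.ones(len(s))]@T[:3,:3].T
    return T[:3,3],v
def onplane(c,uv,z):
    o,v=rays(c,uv); return o+v*((z-o[2])/v[:,2])[:,None]
def cloud(c):
    h,w=c["depth"].shape; uv=np.stack(np.meshgrid(np.arange(w),np.arange(h)),-1).reshape(-1,2)
    o,v=rays(c,uv); P=o+v*c["depth"].reshape(-1,1); P[c["depth"].ravel()==0]=np.nan
    return P.reshape(h,w,3)
def proj(c,P):
    T=np.array(c["T"]);K=np.array(c["camera_matrix"])
    q=(np.atleast_2d(P)-T[:3,3])@T[:3,:3]; s=np.c_[q[:,0],-q[:,1]]/-q[:,2:]
    s=s*(1+c["k1"]*(s**2).sum(1,keepdims=True)); return s*[K[0,0],K[1,1]]+K[:2,2]
def tri(obs):
    A=np.zeros((3,3));b=np.zeros(3)
    for c,uv in obs:
        o,v=rays(c,uv); d=v[0]/np.linalg.norm(v[0]); M=np.eye(3)-np.outer(d,d); A+=M;b+=M@o
    return np.linalg.solve(A,b)
def st():
    s=env.observe(); r=R.from_quat(s["ee_rot"]).as_matrix()
    print("t",round(s["clock"],2),"pos",np.round(s["ee_pos"],4),"x",np.round(r[:,0],3),"y",np.round(r[:,1],3),"z",np.round(r[:,2],3),"F",np.round(s["force"],1),"op",round(float(s["opening"]),3),"q",np.round(s["qpos"],2))
    return s,r
E
python3 - <<'E'
from h import *
print(env.tips_ahead); st()
for n in("scene","top"):
    c=cap(n); cv2.imwrite(f"pics/{n}0.png",c["pixels"]); np.save(f"pics/{n}0.npy",c,allow_pickle=True); print(n,np.round(c["T"],3).tolist(),c["k1"],np.array(c["camera_matrix"])[0,0])
E
```

```text
pics
0.011
t 0.0 pos [ 0.1483 -0.6067  0.2369] x [ 0.971  0.237 -0.   ] y [ 0.237 -0.971 -0.002] z [-0.001  0.001 -1.   ] F [ 0.8 -0.3 -0.5] op 1.001 q [ 1.23  0.44  0.03  1.57 -0.01  1.13 -0.08]
scene [[-0.49, 0.661, -0.569, -0.382], [-0.872, -0.384, 0.304, 0.528], [-0.017, 0.645, 0.764, 1.365], [0.0, 0.0, 0.0, 1.0]] -0.09418533096290184 430.41723142252556
top [[0.028, 0.993, -0.119, 0.407], [-1.0, 0.029, 0.005, 0.035], [0.009, 0.119, 0.993, 1.27], [0.0, 0.0, 0.0, 1.0]] 0.008651243824547223 397.44322564353814
```

View pics/top0.png

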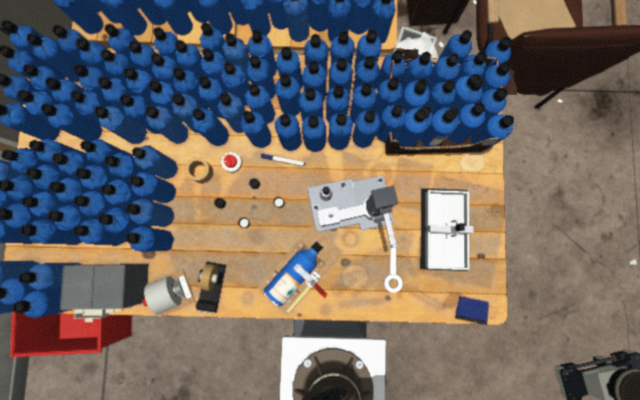

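View pics/scene0.png

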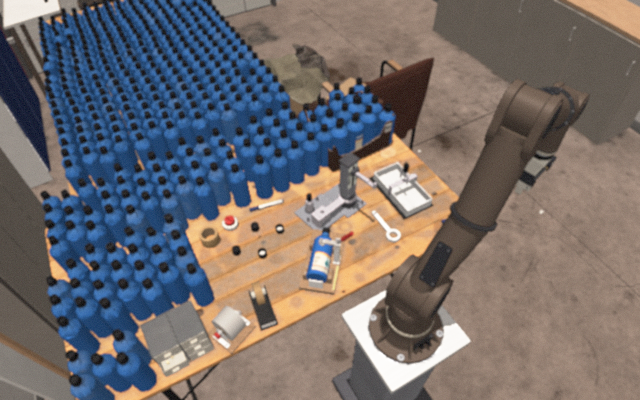

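The top view shows four caps at about (220,203), (254,184), (279,202) and (244,223). The pin is at (327,193), the column at (380,200), the hook near (388,235), the pan at (448,228) and the wrench ring at (393,284). The scene view agrees.

```bash
python3 - <<'E'
from h import *
c=np.load("pics/top0.npy",allow_pickle=True).item(); P=cloud(c)
s=np.load("pics/scene0.npy",allow_pickle=True).item(); Q=cloud(s)
for n,u in dict(c0=(220,203),c1=(254,184),c2=(279,202),c3=(244,223),pin=(326,191),col=(382,200),hook=(390,238),ring=(393,284),grip=(460,228),table=(350,250)).items(): print(n,np.round(P[u[1],u[0]],3), np.round(onplane(c,u,0.026),3))
for n,u in dict(c0=(236,251),c1=(255,227),c2=(280,229),c3=(262,253),pin=(309,198),col=(349,160),grip=(406,168)).items(): print(n,np.round(Q[u[1],u[0]],3),np.round(onplane(s,u,0.026),3))
# height map of scale area & pan from both
a=cv2.resize(c["pixels"][165:300,295:480],None,fx=4,fy=4,interpolation=cv2.INTER_CUBIC)
cv2.imwrite("pics/topcrop.png",a)
E
```

```text
c0 [0.559 0.371 0.018] [[0.558 0.369 0.026]]
c1 [0.622 0.266 0.022] [[0.622 0.265 0.026]]
c2 [0.568 0.185 0.013] [[0.566 0.183 0.026]]
c3 [0.498 0.293 0.011] [[0.497 0.29  0.026]]
pin [0.594 0.036 0.097] [[0.606 0.036 0.026]]
col [ 0.55  -0.11   0.251] [[ 0.582 -0.142  0.026]]
hook [ 0.455 -0.138  0.209] [[ 0.463 -0.168  0.026]]
ring [ 0.32  -0.183 -0.001] [[ 0.322 -0.178  0.026]]
grip [ 0.49  -0.34   0.165] [[ 0.501 -0.387  0.026]]
table [ 0.423 -0.045 -0.002] [[ 0.422 -0.044  0.026]]
c0 [0.547 0.376 0.027] [[0.547 0.376 0.026]]
c1 [0.614 0.268 0.026] [[0.614 0.268 0.026]]
c2 [0.568 0.184 0.01 ] [[0.556 0.188 0.026]]
c3 [0.503 0.291 0.007] [[0.491 0.295 0.026]]
pin [0.587 0.041 0.093] [[0.638 0.015 0.026]]
col [ 0.551 -0.112  0.254] [[ 0.742 -0.243  0.026]]
grip [ 0.485 -0.34   0.153] [[ 0.576 -0.431  0.026]]
```

View pics/topcrop.png

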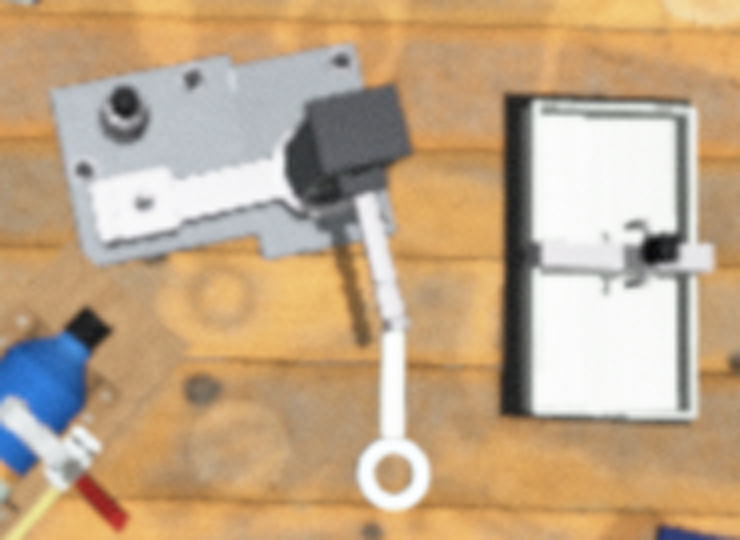

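The crop shows the scale yawed by roughly 10–15°. The pan's long side runs along world x, so it has to be turned about 90° to hang. Next I'm checking clearances to the bottles, a rough scale yaw from depth, and where the wrist camera sits.

```bash
python3 - <<'E'
from h import *
c=np.load("pics/top0.npy",allow_pickle=True).item(); P=cloud(c)
s=np.load("pics/scene0.npy",allow_pickle=True).item(); Q=cloud(s)
for c_,C in((c,P),(s,Q)):
    A=C.reshape(-1,3); 
    hsv=cv2.cvtColor(c_["pixels"],cv2.COLOR_BGR2HSV).reshape(-1,3)
    bl=(hsv[:,0]>95)&(hsv[:,0]<130)&(hsv[:,1]>120)&(A[:,2]>.03)
    for y0 in np.arange(-.4,.6,.1):
        m=bl&(A[:,1]>y0)&(A[:,1]<y0+.1)&(A[:,0]>.48); n=bl&(A[:,1]>y0)&(A[:,1]<y0+.1)&(A[:,0]<.48)
        print(round(y0,1),"minx far",np.round(np.percentile(A[m,0],1),3) if m.sum()>5 else None,"top",np.round(np.percentile(A[m,2],99),2) if m.sum()>5 else None,"near max x/z",np.round(A[n].max(0),3) if n.sum()>5 else None)
    m=(abs(A[:,2]-.251)<.008)&(abs(A[:,0]-.55)<.06)&(abs(A[:,1]+.11)<.06)
    r=cv2.minAreaRect(A[m][:,:2].astype(np.float32)*1000); print("col",m.sum(),r)
    m=(abs(A[:,2]-.008)<.006)&(abs(A[:,0]-.57)<.17)&(abs(A[:,1]+.05)<.2)
    m2=m&(hsv[:,1]<70)&(hsv[:,2]>100)
    r=cv2.minAreaRect(A[m2][:,:2].astype(np.float32)*1000); print("plate",m2.sum(),r)
w=cap("wrist"); cv2.imwrite("pics/w0.png",w["pixels"])
S,r=st(); T=np.array(w["T"]); print(np.round(r.T@T[:3,:3],3),np.round(r.T@(T[:3,3]-S["ee_pos"]),4),w["camera_matrix"],w["k1"])
E
```

```text
-0.4 minx far 0.768 top 0.21 near max x/z None
-0.3 minx far 0.764 top 0.21 near max x/z None
-0.2 minx far 0.772 top 0.21 near max x/z None
-0.1 minx far 0.748 top 0.21 near max x/z None
-0.0 minx far 0.738 top 0.21 near max x/z [0.424 0.1   0.268]
0.1 minx far 0.74 top 0.21 near max x/z [0.415 0.2   0.116]
0.2 minx far 0.747 top 0.2 near max x/z [0.307 0.205 0.104]
0.3 minx far 0.749 top 0.21 near max x/z None
0.4 minx far 0.753 top 0.21 near max x/z None
0.5 minx far 0.483 top 0.21 near max x/z [0.48  0.6   0.219]
col 454 ((560.068359375, -116.28257751464844), (49.756614685058594, 61.62906265258789), 14.458321571350098)
plate 2244 ((554.1952514648438, -18.52789306640625), (379.687744140625, 253.4543914794922), 80.93267822265625)
-0.4 minx far 0.763 top 0.21 near max x/z None
-0.3 minx far 0.759 top 0.21 near max x/z None
-0.2 minx far 0.766 top 0.21 near max x/z None
-0.1 minx far 0.747 top 0.22 near max x/z None
-0.0 minx far 0.737 top 0.22 near max x/z [0.424 0.1   0.112]
0.1 minx far 0.739 top 0.22 near max x/z [0.402 0.199 0.117]
0.2 minx far 0.746 top 0.22 near max x/z [0.301 0.212 0.105]
0.3 minx far 0.749 top 0.22 near max x/z None
0.4 minx far 0.753 top 0.22 near max x/z None
0.5 minx far 0.487 top 0.22 near max x/z [0.48  0.6   0.216]
col 180 ((557.52197265625, -114.63394927978516), (52.26870346069336, 66.43701934814453), 15.042680740356445)
plate 937 ((577.9456787109375, -27.632186889648438), (409.3013916015625, 252.25672912597656), 72.71675872802734)
t 0.15 pos [ 0.1483 -0.6068  0.2371] x [ 0.971  0.237 -0.   ] y [ 0.237 -0.971 -0.001] z [-0.     0.001 -1.   ] F [ 0.2 -1.1 -0.8] op 1.001 q [ 1.23  0.44  0.02  1.57 -0.01  1.13 -0.08]
[[-0.001  0.956  0.293]
 [ 1.     0.001 -0.   ]
 [-0.     0.293 -0.956]] [ 0.0785 -0.0018 -0.147 ] [[338.3044484    0.         318.95585586]
 [  0.         338.3044484  200.9007695 ]
 [  0.           0.           1.        ]] 0.014132407366244186
```

drive_tool(motion=[{"dz": -40},{"dz": -40},{"dz": -40},{"dz": -40},{"dz": -40},{"dx": 40,"dy": -30},{"dx": 40,"dy": -30},{"dx": 40,"dy": -30},{"dx": 40,"dy": -30},{"dx": 40,"dy": -30},{"dx": 40,"dy": -30},{"dx": 40,"dy": -30},{"dx": 30,"dy": -30},{"dx": 10,"dy": -30},{},{}])

```text
schema error: expected keys dx, dy, dz, wx, wy, wz, claw
```

drive_tool(motion=[{"dx": 0,"dy": 0,"dz": -40,"wx": 0,"wy": 0,"wz": 0,"claw": 1},{"dx": 0,"dy": 0,"dz": -40,"wx": 0,"wy": 0,"wz": 0,"claw": 1},{"dx": 0,"dy": 0,"dz": -40,"wx": 0,"wy": 0,"wz": 0,"claw": 1},{"dx": 0,"dy": 0,"dz": -40,"wx": 0,"wy": 0,"wz": 0,"claw": 1},{"dx": 35,"dy": -29,"dz": 0,"wx": 0,"wy": 0,"wz": 0,"claw": 1},{"dx": 35,"dy": -29,"dz": 0,"wx": 0,"wy": 0,"wz": 0,"claw": 1},{"dx": 35,"dy": -29,"dz": 0,"wx": 0,"wy": 0,"wz": 0,"claw": 1},{"dx": 35,"dy": -29,"dz": 0,"wx": 0,"wy": 0,"wz": 0,"claw": 1},{"dx": 35,"dy": -29,"dz": 0,"wx": 0,"wy": 0,"wz": 0,"claw": 1},{"dx": 35,"dy": -29,"dz": 0,"wx": 0,"wy": 0,"wz": 0,"claw": 1},{"dx": 35,"dy": -29,"dz": 0,"wx": 0,"wy": 0,"wz": 0,"claw": 1},{"dx": 35,"dy": -29,"dz": 0,"wx": 0,"wy": 0,"wz": 0,"claw": 1},{"dx": 35,"dy": -29,"dz": 0,"wx": 0,"wy": 0,"wz": 0,"claw": 1},{"dx": 35,"dy": -29,"dz": 0,"wx": 0,"wy": 0,"wz": 0,"claw": 1},{"dx": 35,"dy": -29,"dz": 0,"wx": 0,"wy": 0,"wz": 0,"claw": 1},{"dx": 35,"dy": -29,"dz": 0,"wx": 0,"wy": 0,"wz": 0,"claw": 1},{"dx": 35,"dy": -29,"dz": 0,"wx": 0,"wy": 0,"wz": 0,"claw": 1},{"dx": 35,"dy": -29,"dz": 0,"wx": 0,"wy": 0,"wz": 0,"claw": 1},{"dx": 0,"dy": 0,"dz": 0,"wx": 0,"wy": 0,"wz": 0,"claw": 1},{"dx": 0,"dy": 0,"dz": 0,"wx": 0,"wy": 0,"wz": 0,"claw": 1}])

```text
clock: 2.15
ee_pos: [0.5282, -0.0954, 0.3972]
ee_rot: [0.993, 0.121, -0.001, -0.0]
force: [-1.2, -0.4, -0.2]
opening: 1.002
```

```bash
python3 - <<'E'
from h import *
st(); w=cap("wrist"); np.save("pics/w1.npy",w,allow_pickle=True); cv2.imwrite("pics/w1.png",w["pixels"]); print(np.round(w["T"],3).tolist())
E
```

```text
t 2.15 pos [ 0.5282 -0.0954  0.3972] x [ 0.971  0.24  -0.001] y [ 0.24  -0.971 -0.001] z [-0.001  0.    -1.   ] F [-1.2 -0.4 -0.2] op 1.002 q [ 0.39  0.23 -0.39  1.49  0.09  1.44 -1.34]
[[0.239, 0.928, 0.285, 0.604], [-0.971, 0.229, 0.07, -0.075], [-0.0, -0.294, 0.956, 0.544], [0.0, 0.0, 0.0, 1.0]]
```

View pics/w1.png

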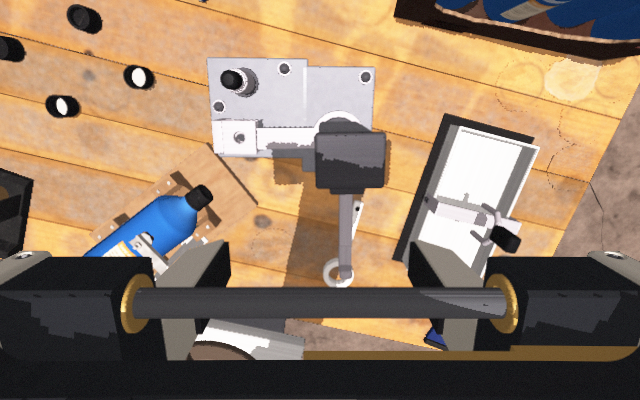

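The wrist view shows the pin at (235,78), the ear hole at (239,137), the column at (350,160) with its hook arm running to about (345,275), and the pan grip at (508,238). The caps are at (10,49), (84,18), (139,76) and (62,105).

```bash
python3 - <<'E'
from h import *
w=np.load("pics/w1.npy",allow_pickle=True).item(); P=cloud(w); img=w["pixels"]; g=cv2.cvtColor(img,cv2.COLOR_BGR2GRAY); hsv=cv2.cvtColor(img,cv2.COLOR_BGR2HSV)
def blob(mask,near):
    n,l,s,cen=cv2.connectedComponentsWithStats(mask.astype(np.uint8)); 
    ok=[i for i in range(1,n) if s[i,4]>8]; i=min(ok,key=lambda i:np.hypot(*(cen[i]-near))); return cen[i],s[i],l==i
# hole: dark inside ear
roi=np.zeros_like(g,bool); roi[124:152,220:254]=1
cen,s,m=blob(roi&(g<150),(239,137)); print("hole",cen,s,onplane(w,cen,.062),P[137,225],np.nanmedian(P[120:130,216:225,2]))
# ear top by height
for nm,z,box in (("ear",.062,(205,110,265,165)),("col",.251,(300,120,400,200)),("plate",.008,(190,40,420,180)),("hook",.21,(320,190,370,300)),("knob",.102,(205,50,265,110)),("grip",.165+.003,(470,200,540,270))):
    x0,y0,x1,y1=box; sub=P[y0:y1,x0:x1]; k=abs(sub[...,2]-z)<.006
    ii=np.argwhere(k)[:,::-1]+[x0,y0]
    zz=np.median(sub[k][:,2]); X=onplane(w,ii,zz)
    r=cv2.minAreaRect((X[:,:2]*1000).astype(np.float32)); print(nm,k.sum(),round(zz,4),"med",np.round(np.median(X,0),4),"rect",np.round(r[0],1),np.round(r[1],1),round(r[2],1))
    if nm=="hook": 
        A=X[:,:2]; i0=A[:,0]; print(np.round([np.median(A[(i0>a)&(i0<a+.015)],0) for a in np.arange(.42,.53,.015)],4).tolist())
for u in((10,49),(84,18),(139,76),(62,105)):
    y0,x0=max(u[1]-20,0),max(u[0]-20,0); sub=P[y0:u[1]+20,x0:u[0]+20]; k=sub[...,2]>.021; ii=np.argwhere(k)[:,::-1]+[x0,y0]; zz=np.median(sub[k][:,2]); X=onplane(w,ii,zz)
    (cx,cy),rr=cv2.minEnclosingCircle((X[:,:2]*1000).astype(np.float32)); print("cap",k.sum(),round(zz,4),round(cx,1),round(cy,1),round(rr,1),"inner",np.round(P[u[1],u[0]],4))
E
```

```text
hole [239.06349206 137.76190476] [234 134  11   9  63] [[0.52347021 0.02107817 0.062     ]] [0.51996805 0.04015184 0.06319054] 0.061982553745631386
ear 1370 0.0619 med [0.5232 0.03   0.0619] rect [523.1  28.4] [45.9 61.9] 13.9
col 3950 0.251 med [ 0.5602 -0.1134  0.251 ] rect [ 559.1 -113.8] [49.5 62.2] 14.8
plate 10173 0.008 med [ 0.599  -0.0337  0.008 ] rect [574.6 -58.8] [204.6 360.4] 14.2
hook 971 0.2097 med [ 0.4789 -0.134   0.2097] rect [ 478.1 -133.9] [93.7 23. ] 20.5
[[0.4339, -0.1395], [0.4426, -0.1429], [0.4578, -0.1388], [0.4724, -0.1357], [0.4875, -0.1318], [0.5026, -0.128], [0.5143, -0.1254], [nan, nan]]
knob 271 0.1011 med [0.5974 0.0376 0.1011] rect [597.5  37.5] [21.  21.2] 55.4
grip 240 0.1676 med [ 0.4938 -0.3409  0.1676] rect [ 493.6 -341.2] [18.4 22.3] 84.0
cap 132 0.0254 560.2 369.5 14.7 inner [0.5604 0.363  0.0188]
cap 328 0.0255 625.2 266.7 17.5 inner [0.626  0.2651 0.0179]
cap 176 0.0257 567.2 186.8 17.9 inner [0.5682 0.1896 0.0103]
cap 193 0.0252 498.2 293.7 18.0 inner [0.4981 0.2997 0.0074]
  return _methods._mean(a, axis=axis, dtype=dtype,
  ret = um.true_divide(
```

drive_tool(motion=[{"dx": 33,"dy": -37,"dz": 0,"wx": 0,"wy": 0,"wz": 0,"claw": 1},{"dx": 33,"dy": -38,"dz": 0,"wx": 0,"wy": 0,"wz": 0,"claw": 1},{"dx": 33,"dy": -38,"dz": 0,"wx": 0,"wy": 0,"wz": 0,"claw": 1},{"dx": 0,"dy": 0,"dz": 40,"wx": 0,"wy": 0,"wz": 0,"claw": 1},{"dx": 0,"dy": 0,"dz": 40,"wx": 0,"wy": 0,"wz": 0,"claw": 1},{"dx": 0,"dy": 0,"dz": 40,"wx": 0,"wy": 0,"wz": 0,"claw": 1},{"dx": 0,"dy": 0,"dz": 40,"wx": 0,"wy": 0,"wz": 0,"claw": 1},{"dx": 0,"dy": 0,"dz": 0,"wx": 0,"wy": 0,"wz": 0,"claw": 1},{"dx": 0,"dy": 0,"dz": 0,"wx": 0,"wy": 0,"wz": 0,"claw": 1}])

```text
clock: 3.1
ee_pos: [0.597, 0.0348, 0.2385]
ee_rot: [0.993, 0.119, -0.0, 0.0]
force: [1.0, 0.7, 0.7]
opening: 0.998
```

```bash
cat >> h.py <<'E'
def blobz(w,P,z,tol,near,rad):
    k=(abs(P[...,2]-z)<tol)&(np.hypot(P[...,0]-near[0],P[...,1]-near[1])<rad)
    ii=np.argwhere(k)[:,::-1]; zz=np.median(P[k][:,2]); X=onplane(w,ii,zz)
    (cx,cy),r=cv2.minEnclosingCircle((X[:,:2]*1000).astype(np.float32)); return round(cx,1),round(cy,1),round(r,1),round(float(zz),4),int(k.sum())
def go(p,yaw=None):
    s,r=st(); d=r.T@(np.array(p)-s["ee_pos"])*1000; print("tool d mm",np.round(d,1))
    if yaw is not None: print("wz",round(float(-(np.deg2rad(yaw)-np.arctan2(r[1,0],r[0,0]))),3))
E
python3 - <<'E'
from h import *
w=cap("wrist"); np.save("pics/w2.npy",w,allow_pickle=True); cv2.imwrite("pics/w2.png",w["pixels"]); P=cloud(w)
b=blobz(w,P,.102,.005,(.5974,.0376),.03); print(b); go((b[0]/1e3,b[1]/1e3,.084))
E
```

```text
(598.9, 39.3, 11.1, 0.1014, 481)
t 3.15 pos [0.598  0.0354 0.2398] x [0.972 0.236 0.002] y [ 0.236 -0.972  0.001] z [ 0.002 -0.    -1.   ] F [-0.1 -0.6  0.8] op 1.0 q [ 0.16  0.43 -0.44  1.61  0.2   1.14 -1.66]
tool d mm [  1.5  -3.6 155.8]
```

View pics/w2.png

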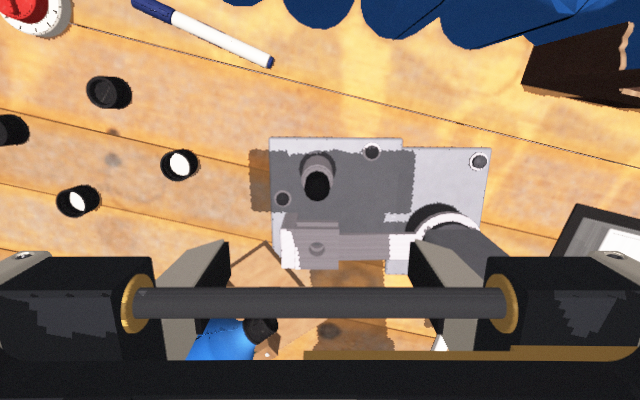

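The knob is at (317,185) and the ear hole at (317,249).

```bash
python3 - <<'E'
from h import *
w=np.load("pics/w2.npy",allow_pickle=True).item(); g=cv2.cvtColor(w["pixels"],cv2.COLOR_BGR2GRAY)
print(g[236:262:2,300:336:2])
print(onplane(w,[[317,248.5]],.062))
E
```

```text
[[148 151 154 151 151 153 151 150 153 151 149 151 152 150 151 147 150 156]
 [153 148 151 152 151 152 154 154 154 154 154 156 155 155 153 154 156 154]
 [153 152 153 153 154 156 152 154 151 155 155 155 156 150 155 155 154 155]
 [156 158 158 154 157 154 155 133 126 128 144 157 153 152 155 155 155 151]
 [152 153 149 153 149 141 116 110 109 106 114 127 150 153 155 151 148 151]
 [151 154 156 153 148 142 130 120 117 118 123 143 144 153 152 154 156 153]
 [151 151 149 150 139 119 154 142 138 143 149 143 131 153 151 154 154 151]
 [152 150 152 150 144 111 131 148 147 150 137 115 128 154 151 149 152 152]
 [154 156 155 151 150 123 115 114 119 116 118 115 144 154 154 153 156 156]
 [159 158 158 156 158 150 126 120 120 117 122 137 153 156 157 157 159 157]
 [159 159 155 158 155 158 154 145 136 141 149 156 155 156 157 154 156 157]
 [151 150 149 153 151 151 152 148 151 151 150 151 154 151 152 150 149 153]
 [155 155 154 158 156 155 155 158 156 156 154 155 157 156 153 154 154 159]]
[[0.52532383 0.02117014 0.062     ]]
```

drive_tool(newtons=25, motion=[{"dx": 1,"dy": -3,"dz": 40,"wx": 0,"wy": 0,"wz": 0,"claw": 1},{"dx": 0,"dy": 0,"dz": 40,"wx": 0,"wy": 0,"wz": 0,"claw": 1},{"dx": 0,"dy": 0,"dz": 40,"wx": 0,"wy": 0,"wz": 0,"claw": 1},{"dx": 0,"dy": 0,"dz": 20,"wx": 0,"wy": 0,"wz": 0,"claw": 1},{"dx": 0,"dy": 0,"dz": 15,"wx": 0,"wy": 0,"wz": 0,"claw": 1},{"dx": 0,"dy": 0,"dz": 0,"wx": 0,"wy": 0,"wz": 0,"claw": 1},{"dx": 0,"dy": 0,"dz": 0,"wx": 0,"wy": 0,"wz": 0,"claw": -1},{"dx": 0,"dy": 0,"dz": 0,"wx": 0,"wy": 0,"wz": 0,"claw": -1},{"dx": 0,"dy": 0,"dz": 0,"wx": 0,"wy": 0,"wz": 0,"claw": -1},{"dx": 0,"dy": 0,"dz": 0,"wx": 0,"wy": 0,"wz": 0,"claw": -1},{"dx": 0,"dy": 0,"dz": 0,"wx": 0,"wy": 0,"wz": 0,"claw": -1},{"dx": 0,"dy": 0,"dz": 0,"wx": 0,"wy": 0,"wz": 0,"claw": -1},{"dx": 0,"dy": 0,"dz": 0,"wx": 0,"wy": 0,"wz": 0,"claw": -1},{"dx": 0,"dy": 0,"dz": 0,"wx": 0,"wy": 0,"wz": 0,"claw": -1}])

```text
clock: 4.55
ee_pos: [0.5973, 0.0394, 0.0827]
ee_rot: [0.993, 0.12, -0.0, 0.0]
force: [0.1, 1.0, 0.1]
opening: 0.352
```

drive_tool(motion=[{"dx": 0,"dy": 0,"dz": 0,"wx": 0,"wy": 0,"wz": 0,"claw": -1},{"dx": 0,"dy": 0,"dz": 0,"wx": 0,"wy": 0,"wz": 0,"claw": -1},{"dx": 0,"dy": 0,"dz": 0,"wx": 0,"wy": 0,"wz": 0,"claw": -1},{"dx": 0,"dy": 0,"dz": 0,"wx": 0,"wy": 0,"wz": 0,"claw": -1},{"dx": 0,"dy": 0,"dz": 0,"wx": 0,"wy": 0,"wz": 0,"claw": -1},{"dx": 0,"dy": 0,"dz": 0,"wx": 0,"wy": 0,"wz": 0,"claw": -1}])

```text
clock: 5.15
ee_pos: [0.5976, 0.0385, 0.0828]
ee_rot: [0.993, 0.119, 0.0, 0.001]
force: [0.7, -4.6, 1.4]
opening: 0.237
```

```bash
python3 - <<'E'
from h import *
st()
E
```

```text
t 5.15 pos [0.5976 0.0385 0.0828] x [0.972 0.237 0.   ] y [ 0.237 -0.972  0.001] z [ 0.    -0.001 -1.   ] F [ 0.7 -4.6  1.4] op 0.237 q [ 0.12  0.59 -0.39  1.78  0.29  0.83 -1.75]
```

drive_tool(motion=[{"dx": 0,"dy": 0,"dz": -8,"wx": 0,"wy": 0,"wz": 0,"claw": -1},{"dx": 0,"dy": 0,"dz": -12,"wx": 0,"wy": 0,"wz": 0,"claw": -1},{"dx": 0,"dy": 0,"dz": -15,"wx": 0,"wy": 0,"wz": 0,"claw": -1},{"dx": 0,"dy": 0,"dz": -15,"wx": 0,"wy": 0,"wz": 0,"claw": -1},{"dx": 0,"dy": 0,"dz": -15,"wx": 0,"wy": 0,"wz": 0,"claw": -1},{"dx": 0,"dy": 0,"dz": -5,"wx": 0,"wy": 0,"wz": 0,"claw": -1},{"dx": 0,"dy": 0,"dz": 0,"wx": 0,"wy": 0,"wz": 0,"claw": -1},{"dx": 0,"dy": 0,"dz": 0,"wx": 0,"wy": 0,"wz": 0,"claw": -1}])

```text
clock: 5.95
ee_pos: [0.597, 0.0394, 0.1525]
ee_rot: [0.993, 0.12, -0.0, 0.0]
force: [-0.6, -0.1, -0.5]
opening: 0.239
```

```bash
python3 - <<'E'
from h import *
st(); w=cap("wrist"); np.save("pics/w3.npy",w,allow_pickle=True); cv2.imwrite("pics/w3.png",w["pixels"])
st();st()
E
```

```text
t 5.95 pos [0.597  0.0394 0.1525] x [ 0.971  0.238 -0.   ] y [ 0.238 -0.971  0.   ] z [-0. -0. -1.] F [-0.6 -0.1 -0.5] op 0.239 q [ 0.14  0.51 -0.42  1.71  0.25  0.97 -1.71]
t 6.0 pos [0.5968 0.0394 0.1521] x [ 0.971  0.237 -0.001] y [ 0.237 -0.971 -0.   ] z [-0.001 -0.    -1.   ] F [ 0.3  0.7 -0.3] op 0.239 q [ 0.14  0.51 -0.42  1.71  0.25  0.97 -1.71]
t 6.0 pos [0.5968 0.0394 0.1521] x [ 0.971  0.237 -0.001] y [ 0.237 -0.971 -0.   ] z [-0.001 -0.    -1.   ] F [ 0.3  0.7 -0.3] op 0.239 q [ 0.14  0.51 -0.42  1.71  0.25  0.97 -1.71]
```

View pics/w3.png

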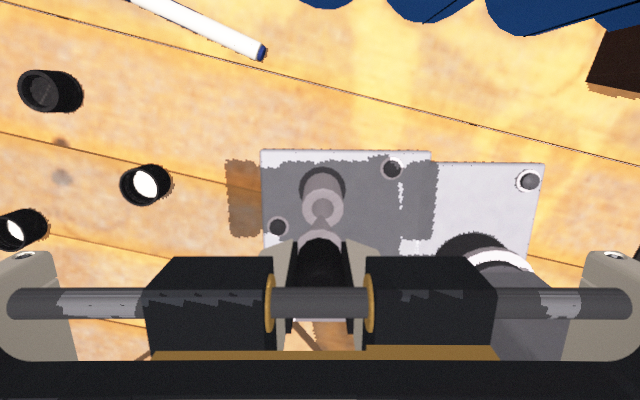

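drive_tool(motion=[{"dx": -25,"dy": 0,"dz": 0,"wx": 0,"wy": 0,"wz": 0,"claw": -1},{"dx": -25,"dy": 0,"dz": 0,"wx": 0,"wy": 0,"wz": 0,"claw": -1},{"dx": -25,"dy": 0,"dz": 0,"wx": 0,"wy": 0,"wz": 0,"claw": -1},{"dx": 0,"dy": 0,"dz": 0,"wx": 0,"wy": 0,"wz": 0,"claw": -1},{"dx": 0,"dy": 0,"dz": 0,"wx": 0,"wy": 0,"wz": 0,"claw": -1},{"dx": 0,"dy": 0,"dz": 10,"wx": 0,"wy": 0,"wz": 0,"claw": -1},{"dx": 0,"dy": 0,"dz": 8,"wx": 0,"wy": 0,"wz": 0,"claw": -1},{"dx": 0,"dy": 0,"dz": 6,"wx": 0,"wy": 0,"wz": 0,"claw": -1},{"dx": 0,"dy": 0,"dz": 4,"wx": 0,"wy": 0,"wz": 0,"claw": -1},{"dx": 0,"dy": 0,"dz": 4,"wx": 0,"wy": 0,"wz": 0,"claw": -1},{"dx": 0,"dy": 0,"dz": 0,"wx": 0,"wy": 0,"wz": 0,"claw": -1}])

```text
clock: 7.1
ee_pos: [0.5242, 0.0216, 0.1201]
ee_rot: [0.993, 0.12, -0.0, -0.0]
force: [0.7, -0.3, -0.6]
opening: 0.241
```

```bash
python3 - <<'E'
from h import *
go((0.5237,0.0216,.081))
w=cap("wrist"); np.save("pics/w4.npy",w,allow_pickle=True); cv2.imwrite("pics/w4.png",w["pixels"])
E
```

```text
t 7.1 pos [0.5242 0.0216 0.1201] x [ 0.971  0.237 -0.001] y [ 0.237 -0.971 -0.   ] z [-0.001 -0.    -1.   ] F [ 0.7 -0.3 -0.6] op 0.241 q [ 0.18  0.45 -0.43  1.93  0.25  0.82 -1.71]
tool d mm [-0.5 -0.1 39.1]
```

drive_tool(motion=[{"dx": 0,"dy": 0,"dz": 3,"wx": 0,"wy": 0,"wz": 0,"claw": -1},{"dx": 0,"dy": 0,"dz": 3,"wx": 0,"wy": 0,"wz": 0,"claw": -1},{"dx": 0,"dy": 0,"dz": 3,"wx": 0,"wy": 0,"wz": 0,"claw": -1},{"dx": 0,"dy": 0,"dz": 3,"wx": 0,"wy": 0,"wz": 0,"claw": -1},{"dx": 0,"dy": 0,"dz": 3,"wx": 0,"wy": 0,"wz": 0,"claw": -1},{"dx": 0,"dy": 0,"dz": 0,"wx": 0,"wy": 0,"wz": 0,"claw": -1}])

```text
clock: 7.75
ee_pos: [0.524, 0.0213, 0.1052]
ee_rot: [0.993, 0.12, -0.001, 0.0]
force: [0.2, -1.1, -1.1]
opening: 0.242
```

drive_tool(motion=[{"dx": 0,"dy": 0,"dz": 3,"wx": 0,"wy": 0,"wz": 0,"claw": -1},{"dx": 0,"dy": 0,"dz": 3,"wx": 0,"wy": 0,"wz": 0,"claw": -1},{"dx": 0,"dy": 0,"dz": 3,"wx": 0,"wy": 0,"wz": 0,"claw": -1},{"dx": 0,"dy": 0,"dz": 0,"wx": 0,"wy": 0,"wz": 0,"claw": -1}])

```text
clock: 8.15
ee_pos: [0.5241, 0.0212, 0.0961]
ee_rot: [0.993, 0.12, -0.001, 0.0]
force: [-0.0, -2.2, -3.5]
opening: 0.239
```

drive_tool(motion=[{"dx": 0,"dy": 0,"dz": 3,"wx": 0,"wy": 0,"wz": 0,"claw": -1},{"dx": 0,"dy": 0,"dz": 3,"wx": 0,"wy": 0,"wz": 0,"claw": -1},{"dx": 0,"dy": 0,"dz": 3,"wx": 0,"wy": 0,"wz": 0,"claw": -1},{"dx": 0,"dy": 0,"dz": 3,"wx": 0,"wy": 0,"wz": 0,"claw": -1},{"dx": 0,"dy": 0,"dz": 0,"wx": 0,"wy": 0,"wz": 0,"claw": -1}])

```text
clock: 8.65
ee_pos: [0.5243, 0.0213, 0.0842]
ee_rot: [0.993, 0.119, -0.0, 0.0]
force: [-1.4, -3.9, -3.3]
opening: 0.243
```

drive_tool(motion=[{"dx": 0,"dy": 0,"dz": 2,"wx": 0,"wy": 0,"wz": 0,"claw": -1},{"dx": 0,"dy": 0,"dz": 2,"wx": 0,"wy": 0,"wz": 0,"claw": -1},{"dx": 0,"dy": 0,"dz": 1,"wx": 0,"wy": 0,"wz": 0,"claw": -1},{"dx": 0,"dy": 0,"dz": 0,"wx": 0,"wy": 0,"wz": 0,"claw": -1}])

```text
clock: 9.05
ee_pos: [0.5248, 0.0212, 0.0806]
ee_rot: [0.993, 0.119, 0.0, 0.0]
force: [-4.6, -5.6, 12.3]
opening: 0.244
```

```bash
python3 - <<'E'
from h import *
for i in range(3):
    w=cap("wrist"); st()
s=env.observe(); print(s["joint_efforts"],s["moment"])
E
```

```text
t 9.1 pos [0.5248 0.0212 0.0806] x [0.972 0.237 0.001] y [ 0.237 -0.972  0.001] z [ 0.001 -0.001 -1.   ] F [-4.3 -7.  12.9] op 0.238 q [ 0.16  0.5  -0.41  1.96  0.29  0.73 -1.75]
t 9.15 pos [0.5248 0.0212 0.0806] x [0.971 0.237 0.001] y [ 0.237 -0.971  0.001] z [ 0.001 -0.001 -1.   ] F [-4.1 -6.4 12.3] op 0.24 q [ 0.16  0.5  -0.41  1.96  0.29  0.73 -1.75]
t 9.2 pos [0.5248 0.0212 0.0806] x [0.972 0.237 0.001] y [ 0.237 -0.972  0.001] z [ 0.001 -0.001 -1.   ] F [-3.2 -6.8 11.2] op 0.242 q [ 0.16  0.5  -0.41  1.96  0.29  0.73 -1.75]
[-3.06936264e+00 -5.51252031e+01 -7.90455580e+00 -2.25124419e+01
 -9.75469686e-01 -2.36864358e+00 -8.23855691e-03] [-1.38424253  0.89859397  0.00342524]
```

drive_tool(motion=[{"dx": 0,"dy": 0,"dz": 0,"wx": 0,"wy": 0,"wz": 0,"claw": 0.5},{"dx": 0,"dy": 0,"dz": 0,"wx": 0,"wy": 0,"wz": 0,"claw": 0.5},{"dx": 0,"dy": 0,"dz": 0,"wx": 0,"wy": 0,"wz": 0,"claw": 0.5},{"dx": 0,"dy": 0,"dz": 0,"wx": 0,"wy": 0,"wz": 0,"claw": 0.5},{"dx": 0,"dy": 0,"dz": 0,"wx": 0,"wy": 0,"wz": 0,"claw": 0.5},{"dx": 0,"dy": 0,"dz": 0,"wx": 0,"wy": 0,"wz": 0,"claw": 0.5},{"dx": 0,"dy": 0,"dz": 0,"wx": 0,"wy": 0,"wz": 0,"claw": 0.5},{"dx": 0,"dy": 0,"dz": 0,"wx": 0,"wy": 0,"wz": 0,"claw": 0.5},{"dx": 0,"dy": 0,"dz": -10,"wx": 0,"wy": 0,"wz": 0,"claw": 0.5},{"dx": 0,"dy": 0,"dz": -30,"wx": 0,"wy": 0,"wz": 0,"claw": 0.5},{"dx": 0,"dy": 0,"dz": -40,"wx": 0,"wy": 0,"wz": 0,"claw": 0.5},{"dx": 0,"dy": 0,"dz": -40,"wx": 0,"wy": 0,"wz": 0,"claw": 0.5},{"dx": 0,"dy": -40,"dz": -10,"wx": 0,"wy": 0,"wz": 0,"claw": 0.5},{"dx": 0,"dy": -40,"dz": 0,"wx": 0,"wy": 0,"wz": 0,"claw": 0.5},{"dx": 0,"dy": -40,"dz": 0,"wx": 0,"wy": 0,"wz": 0,"claw": 0.5},{"dx": 0,"dy": 0,"dz": 0,"wx": 0,"wy": 0,"wz": 0,"claw": 0.5},{"dx": 0,"dy": 0,"dz": 0,"wx": 0,"wy": 0,"wz": 0,"claw": 0.5}])

```text
clock: 10.9
ee_pos: [0.4957, 0.1391, 0.2104]
ee_rot: [0.993, 0.121, 0.0, 0.0]
force: [0.6, -0.3, 0.2]
opening: 0.752
```

```bash
cat >> h.py <<'E'
def caps(w,P,verbose=True):
    x=P[...,0];y=P[...,1];z=P[...,2]
    k=((z>.0215)&(z<.031)&(x>.36)&(x<.70)&(y>.08)&(y<.48)).astype(np.uint8)
    k=cv2.morphologyEx(k,cv2.MORPH_CLOSE,np.ones((3,3),np.uint8))
    n,l,s,c=cv2.connectedComponentsWithStats(k); out=[]
    for i in range(1,n):
        if s[i,4]<25: continue
        ii=np.argwhere(l==i)[:,::-1]; zz=np.median(P[l==i][:,2]); X=onplane(w,ii,zz)
        (cx,cy),r=cv2.minEnclosingCircle((X[:,:2]*1000).astype(np.float32))
        if 12<r<26: out.append((round(cx/1e3,4),round(cy/1e3,4),round(r,1),round(float(zz),4),int(s[i,4])))
    return out
E
python3 - <<'E'
from h import *
go((.567,.186,.026))
w=cap("wrist"); np.save("pics/w5.npy",w,allow_pickle=True); cv2.imwrite("pics/w5.png",w["pixels"]); P=cloud(w)
print(caps(w,P)); print("knob",blobz(w,P,.1,.006,(.524,.021),.025))
t=cap("top"); print("top",caps(t,cloud(t))); print(blobz(t,cloud(t),.1,.008,(.524,.021),.025))
E
```

```text
t 10.9 pos [0.4957 0.1391 0.2104] x [0.971 0.24  0.001] y [ 0.24  -0.971  0.   ] z [ 0.001  0.    -1.   ] F [ 0.6 -0.3  0.2] op 0.752 q [ 0.02  0.33 -0.51  1.84  0.19  1.01 -1.89]
tool d mm [ 80.4 -28.4 184.5]
[(0.4987, 0.2941, 17.2, 0.0257, 335)]
knob (525.0, 24.6, 11.6, 0.0993, 601)
top []
(525.6, 19.5, 10.7, 0.1004, 44)
```

View pics/w5.png

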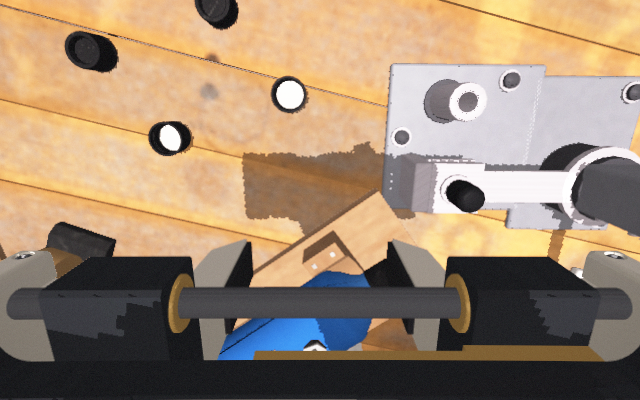

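The pin's knob top reads 99–100 mm at the lock hole, so it is home. The caps appear at (288,94), (170,137), (92,50) and (217,8). I'm going for the nearest one.

drive_tool(newtons=15, motion=[{"dx": 27,"dy": -9,"dz": 35,"wx": 0,"wy": 0,"wz": 0,"claw": 0.3},{"dx": 27,"dy": -9,"dz": 35,"wx": 0,"wy": 0,"wz": 0,"claw": 0.3},{"dx": 27,"dy": -10,"dz": 35,"wx": 0,"wy": 0,"wz": 0,"claw": 0.3},{"dx": 0,"dy": 0,"dz": 40,"wx": 0,"wy": 0,"wz": 0,"claw": 0.3},{"dx": 0,"dy": 0,"dz": 30,"wx": 0,"wy": 0,"wz": 0,"claw": 0.3},{"dx": 0,"dy": 0,"dz": 20,"wx": 0,"wy": 0,"wz": 0,"claw": 0.3},{"dx": 0,"dy": 0,"dz": 0,"wx": 0,"wy": 0,"wz": 0,"claw": -1},{"dx": 0,"dy": 0,"dz": 0,"wx": 0,"wy": 0,"wz": 0,"claw": -1},{"dx": 0,"dy": 0,"dz": 0,"wx": 0,"wy": 0,"wz": 0,"claw": -1},{"dx": 0,"dy": 0,"dz": 0,"wx": 0,"wy": 0,"wz": 0,"claw": -1},{"dx": 0,"dy": 0,"dz": 0,"wx": 0,"wy": 0,"wz": 0,"claw": -1},{"dx": 0,"dy": 0,"dz": 0,"wx": 0,"wy": 0,"wz": 0,"claw": -1},{"dx": 0,"dy": 0,"dz": 0,"wx": 0,"wy": 0,"wz": 0,"claw": -1},{"dx": 0,"dy": 0,"dz": 0,"wx": 0,"wy": 0,"wz": 0,"claw": -1},{"dx": 0,"dy": 0,"dz": 0,"wx": 0,"wy": 0,"wz": 0,"claw": -1},{"dx": 0,"dy": 0,"dz": 0,"wx": 0,"wy": 0,"wz": 0,"claw": -1},{"dx": 0,"dy": 0,"dz": 0,"wx": 0,"wy": 0,"wz": 0,"claw": -1}])

```text
clock: 12.7
ee_pos: [0.5682, 0.1845, 0.0149]
ee_rot: [0.993, 0.12, 0.0, 0.0]
force: [0.1, -2.0, 4.3]
opening: 0.347
```

```bash
python3 - <<'E'
from h import *
st()
w=np.load("pics/w1.npy",allow_pickle=True).item(); P=cloud(w)
# pan walls top ~ .041
x0,y0,x1,y1=380,100,560,260
sub=P[y0:y1,x0:x1]; k=abs(sub[...,2]-.041)<.006; ii=np.argwhere(k)[:,::-1]+[x0,y0]; X=onplane(w,ii,np.median(sub[k][:,2]))
print("wall",k.sum(),cv2.minAreaRect((X[:,:2]*1000).astype(np.float32)))
c=np.load("pics/top0.npy",allow_pickle=True).item()
hsv=cv2.cvtColor(c["pixels"],cv2.COLOR_BGR2HSV); x0,y0,x1,y1=410,175,490,285
m=(hsv[y0:y1,x0:x1,1]<60)&(hsv[y0:y1,x0:x1,2]>170); ii=np.argwhere(m)[:,::-1]+[x0,y0]; r=cv2.minAreaRect(onplane(c,ii,.03)[:,:2].astype(np.float32)*1000); print("top white",r)
P=cloud(c); z=P[...,2]; k=((z>.017)&(z<.033)&(P[...,0]>.25)&(P[...,0]<.8)&(P[...,1]>-.6)).astype(np.uint8)
n,l,s,cc=cv2.connectedComponentsWithStats(k)
print([(np.round(cc[i]).tolist(),int(s[i,4]),np.round(np.median(P[l==i],0),3).tolist()) for i in range(1,n) if s[i,4]>10])
E
```

```text
t 12.7 pos [0.5682 0.1845 0.0149] x [0.971 0.237 0.   ] y [ 0.237 -0.971  0.   ] z [ 0. -0. -1.] F [ 0.1 -2.   4.3] op 0.347 q [-0.13  0.69 -0.39  1.82  0.38  0.71 -2.07]
wall 1283 ((520.0714111328125, -341.88397216796875), (133.43858337402344, 190.7490234375), 88.27154541015625)
top white ((495.5558166503906, -356.36138916015625), (140.9538116455078, 245.62667846679688), 89.86752319335938)
[([95.0, 134.0], 61, [0.765, 0.774, 0.027]), ([53.0, 133.0], 46, [0.767, 0.911, 0.026]), ([139.0, 137.0], 57, [0.761, 0.634, 0.025]), ([181.0, 137.0], 42, [0.763, 0.501, 0.026]), ([224.0, 139.0], 43, [0.76, 0.365, 0.025]), ([238.0, 130.0], 13, [0.795, 0.324, 0.025]), ([154.0, 132.0], 12, [0.783, 0.59, 0.025]), ([266.0, 142.0], 32, [0.753, 0.23, 0.024]), ([381.0, 138.0], 22, [0.783, -0.135, 0.026]), ([455.0, 139.0], 33, [0.786, -0.373, 0.026]), ([361.0, 143.0], 29, [0.762, -0.068, 0.025]), ([405.0, 143.0], 25, [0.768, -0.212, 0.027]), ([426.0, 143.0], 30, [0.771, -0.28, 0.025]), ([473.0, 140.0], 16, [0.785, -0.432, 0.024]), ([390.0, 150.0], 26, [0.74, -0.161, 0.025]), ([292.0, 147.0], 22, [0.743, 0
[... 804 characters left out ...]
5, [0.5, 0.295, 0.025]), ([310.0, 253.0], 1049, [0.414, 0.06, 0.022]), ([170.0, 239.0], 28, [0.441, 0.516, 0.025]), ([466.0, 250.0], 64, [0.436, -0.405, 0.024]), ([122.0, 240.0], 19, [0.43, 0.664, 0.023]), ([427.0, 252.0], 32, [0.421, -0.283, 0.026]), ([76.0, 242.0], 16, [0.424, 0.803, 0.025]), ([32.0, 263.0], 18, [0.356, 0.929, 0.029]), ([144.0, 276.0], 61, [0.323, 0.586, 0.026]), ([221.0, 272.0], 66, [0.349, 0.354, 0.021]), ([179.0, 282.0], 19, [0.311, 0.48, 0.023]), ([398.0, 285.0], 32, [0.317, -0.198, 0.019]), ([301.0, 292.0], 181, [0.293, 0.104, 0.024]), ([387.0, 281.0], 13, [0.333, -0.158, 0.018]), ([183.0, 292.0], 26, [0.282, 0.467, 0.023]), ([206.0, 298.0], 99, [0.26, 0.399, 0.019])]
```

drive_tool(motion=[{"dx": 0,"dy": 0,"dz": -20,"wx": 0,"wy": 0,"wz": 0,"claw": -1},{"dx": 0,"dy": 0,"dz": -40,"wx": 0,"wy": 0,"wz": 0.08,"claw": -1},{"dx": 0,"dy": 0,"dz": -40,"wx": 0,"wy": 0,"wz": 0.08,"claw": -1},{"dx": 0,"dy": 0,"dz": -40,"wx": 0,"wy": 0,"wz": 0.08,"claw": -1},{"dx": 0,"dy": 0,"dz": -40,"wx": 0,"wy": 0,"wz": 0,"claw": -1},{"dx": 0,"dy": 0,"dz": -40,"wx": 0,"wy": 0,"wz": 0,"claw": -1},{"dx": 0,"dy": 0,"dz": -40,"wx": 0,"wy": 0,"wz": 0,"claw": -1},{"dx": 0,"dy": 0,"dz": -40,"wx": 0,"wy": 0,"wz": 0,"claw": -1},{"dx": 0,"dy": 42,"dz": 0,"wx": 0,"wy": 0,"wz": 0,"claw": -1},{"dx": 0,"dy": 42,"dz": 0,"wx": 0,"wy": 0,"wz": 0,"claw": -1},{"dx": 0,"dy": 42,"dz": 0,"wx": 0,"wy": 0,"wz": 0,"claw": -1},{"dx": 0,"dy": 42,"dz": 0,"wx": 0,"wy": 0,"wz": 0,"claw": -1},{"dx": 0,"dy": 42,"dz": 0,"wx": 0,"wy": 0,"wz": 0,"claw": -1},{"dx": 0,"dy": 42,"dz": 0,"wx": 0,"wy": 0,"wz": 0,"claw": -1},{"dx": 0,"dy": 42,"dz": 0,"wx": 0,"wy": 0,"wz": 0,"claw": -1},{"dx": 0,"dy": 42,"dz": 0,"wx": 0,"wy": 0,"wz": 0,"claw": -1},{"dx": 0,"dy": 42,"dz": 0,"wx": 0,"wy": 0,"wz": 0,"claw": -1},{"dx": 0,"dy": 42,"dz": 0,"wx": 0,"wy": 0,"wz": 0,"claw": -1},{"dx": 0,"dy": 42,"dz": 0,"wx": 0,"wy": 0,"wz": 0,"claw": -1},{"dx": 0,"dy": 42,"dz": 0,"wx": 0,"wy": 0,"wz": 0,"claw": -1}])

```text
clock: 14.7
ee_pos: [0.5677, -0.3206, 0.3144]
ee_rot: [1.0, 0.0, -0.0, -0.0]
force: [0.9, -0.3, -0.1]
opening: 0.344
```

```bash
cat >> h.py <<'E'
def pan():
    w=cap("wrist"); P=cloud(w)
    print("grip",blobz(w,P,.168,.006,(.494,-.341),.035)); return w,P
E
python3 - <<'E'
from h import *
go((.572,-.3245,.055),0)
w,P=pan(); np.save("pics/w6.npy",w,allow_pickle=True); cv2.imwrite("pics/w6.png",w["pixels"])
E
```

```text
t 14.7 pos [ 0.5677 -0.3206  0.3144] x [ 1.  0. -0.] y [ 0. -1. -0.] z [-0.  0. -1.] F [ 0.9 -0.3 -0.1] op 0.344 q [ 0.59  0.45 -0.24  1.37  0.11  1.34 -1.23]
tool d mm [  4.3   4.  259.4]
wz 0.0
grip (504.2, -348.2, 0.5, 0.1631, 2)
```

View pics/w6.png

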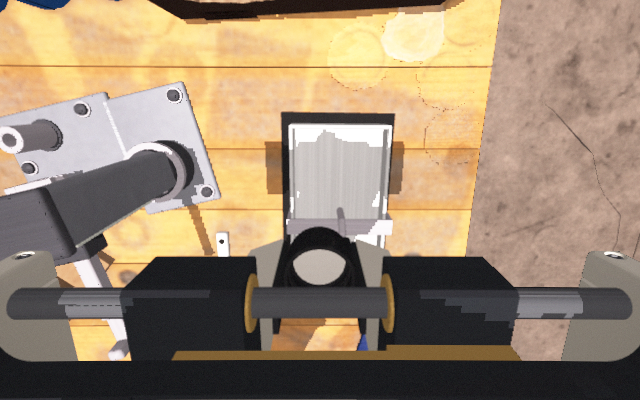

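The pan lies straight below, with its walls from (290,125) to (393,122), and the cap is held at (320,265). Lowering and releasing it.

drive_tool(motion=[{"dx": 4,"dy": 2,"dz": 40,"wx": 0,"wy": 0,"wz": 0,"claw": -1},{"dx": 0,"dy": 2,"dz": 40,"wx": 0,"wy": 0,"wz": 0,"claw": -1},{"dx": 0,"dy": 0,"dz": 40,"wx": 0,"wy": 0,"wz": 0,"claw": -1},{"dx": 0,"dy": 0,"dz": 40,"wx": 0,"wy": 0,"wz": 0,"claw": -1},{"dx": 0,"dy": 0,"dz": 40,"wx": 0,"wy": 0,"wz": 0,"claw": -1},{"dx": 0,"dy": 0,"dz": 30,"wx": 0,"wy": 0,"wz": 0,"claw": -1},{"dx": 0,"dy": 0,"dz": 20,"wx": 0,"wy": 0,"wz": 0,"claw": -1},{"dx": 0,"dy": 0,"dz": 8,"wx": 0,"wy": 0,"wz": 0,"claw": -1},{"dx": 0,"dy": 0,"dz": 0,"wx": 0,"wy": 0,"wz": 0,"claw": -1},{"dx": 0,"dy": 0,"dz": 0,"wx": 0,"wy": 0,"wz": 0,"claw": 0.1},{"dx": 0,"dy": 0,"dz": 0,"wx": 0,"wy": 0,"wz": 0,"claw": 0.1},{"dx": 0,"dy": 0,"dz": 0,"wx": 0,"wy": 0,"wz": 0,"claw": 0.1},{"dx": 0,"dy": 0,"dz": 0,"wx": 0,"wy": 0,"wz": 0,"claw": 0.1},{"dx": 0,"dy": 0,"dz": 0,"wx": 0,"wy": 0,"wz": 0,"claw": 0.1},{"dx": 0,"dy": 0,"dz": -40,"wx": 0,"wy": 0,"wz": 0,"claw": 0.3},{"dx": 0,"dy": 0,"dz": -40,"wx": 0,"wy": 0,"wz": 0,"claw": 0.3},{"dx": 0,"dy": 0,"dz": -45,"wx": 0,"wy": 0,"wz": 0,"claw": 0.3},{"dx": 0,"dy": 0,"dz": -45,"wx": 0,"wy": 0,"wz": 0,"claw": 0.3},{"dx": 0,"dy": 0,"dz": -45,"wx": 0,"wy": 0,"wz": 0,"claw": 0.3},{"dx": 0,"dy": 0,"dz": -45,"wx": 0,"wy": 0,"wz": 0,"claw": 0.3}])

```text
clock: 16.75
ee_pos: [0.5715, -0.3232, 0.319]
ee_rot: [1.0, -0.0, 0.0, 0.0]
force: [1.1, -0.8, -0.4]
opening: 0.649
```

```bash
python3 - <<'E'
from h import *
st(); w=cap("wrist"); np.save("pics/w7.npy",w,allow_pickle=True); cv2.imwrite("pics/w7.png",w["pixels"]); P=cloud(w)
g=cv2.cvtColor(w["pixels"],cv2.COLOR_BGR2GRAY)
print(np.round(onplane(w,[[290,125],[393,122]],.041),4))
s=P; k=(abs(s[...,0]-.572)<.06)&(abs(s[...,1]+.3245)<.08)&(s[...,2]>.025)&(s[...,2]<.038)
print(k.sum(), np.round(np.nanmedian(s[k],0),4), np.round(np.percentile(s[k],[2,98],0),4) if k.sum() else 0)
go((.5,.0,.3),13.7)
E
```

```text
t 16.75 pos [ 0.5715 -0.3232  0.319 ] x [ 1. -0.  0.] y [-0. -1.  0.] z [ 0. -0. -1.] F [ 1.1 -0.8 -0.4] op 0.649 q [ 0.59  0.46 -0.24  1.35  0.11  1.35 -1.23]
[[ 0.617  -0.2864  0.041 ]
 [ 0.6204 -0.4127  0.041 ]]
335 [ 0.5716 -0.3362  0.0308] [[ 0.5174 -0.4043  0.0252]
 [ 0.6135 -0.2846  0.0351]]
t 16.8 pos [ 0.574  -0.3241  0.3275] x [ 1.   -0.    0.01] y [-0.    -1.     0.005] z [ 0.01  -0.005 -1.   ] F [ 1.7 -0.   6.3] op 0.65 q [ 0.59  0.45 -0.24  1.33  0.11  1.36 -1.23]
tool d mm [ -74.4 -324.2   25.2]
wz -0.24
```

drive_tool(motion=[{"dx": 4,"dy": -45,"dz": 0,"wx": 0,"wy": 0,"wz": 0,"claw": 0.3},{"dx": 4,"dy": -45,"dz": 0,"wx": 0,"wy": 0,"wz": 0,"claw": 0.3},{"dx": 4,"dy": -45,"dz": 0,"wx": 0,"wy": 0,"wz": 0,"claw": 0.3},{"dx": 4,"dy": -45,"dz": 0,"wx": 0,"wy": 0,"wz": 0,"claw": 0.3},{"dx": 4,"dy": -45,"dz": 0,"wx": 0,"wy": 0,"wz": 0,"claw": 0.3},{"dx": 4,"dy": -45,"dz": 0,"wx": 0,"wy": 0,"wz": 0,"claw": 0.3},{"dx": 4,"dy": -45,"dz": 0,"wx": 0,"wy": 0,"wz": 0,"claw": 0.3},{"dx": 4,"dy": -45,"dz": 0,"wx": 0,"wy": 0,"wz": 0,"claw": 0.3},{"dx": 4,"dy": -45,"dz": 0,"wx": 0,"wy": 0,"wz": 0,"claw": 0.3},{"dx": 4,"dy": -45,"dz": 0,"wx": 0,"wy": 0,"wz": 0,"claw": 0.3},{"dx": 4,"dy": -45,"dz": 0,"wx": 0,"wy": 0,"wz": 0,"claw": 0.3},{"dx": 4,"dy": -45,"dz": 0,"wx": 0,"wy": 0,"wz": 0,"claw": 0.3},{"dx": 4,"dy": -45,"dz": 30,"wx": 0,"wy": 0,"wz": 0,"claw": 0.3},{"dx": 0,"dy": 0,"dz": 40,"wx": 0,"wy": 0,"wz": 0,"claw": 0.3},{"dx": 0,"dy": 0,"dz": 40,"wx": 0,"wy": 0,"wz": 0,"claw": 0.3},{"dx": 0,"dy": 0,"dz": 40,"wx": 0,"wy": 0,"wz": 0,"claw": 0.3},{"dx": 0,"dy": 0,"dz": 0,"wx": 0,"wy": 0,"wz": 0,"claw": 0.3},{"dx": 0,"dy": 0,"dz": 0,"wx": 0,"wy": 0,"wz": 0,"claw": 0.3}])

```text
clock: 18.6
ee_pos: [0.6237, 0.258, 0.1695]
ee_rot: [1.0, -0.0, -0.0, 0.0]
force: [0.3, -0.1, 1.0]
opening: 0.654
```

```bash
python3 - <<'E'
from h import *
w=cap("wrist"); np.save("pics/w8.npy",w,allow_pickle=True); cv2.imwrite("pics/w8.png",w["pixels"]); P=cloud(w)
print(caps(w,P))
for p in((.625,.267),(.5604,.369),(.498,.294)): 
    try: print(blobz(w,P,.0255,.006,p,.05))
    except Exception as e: print(e)
go((.625,.267,.015),0)
E
```

```text
[(0.6865, 0.3326, 15.0, 0.0262, 119), (0.5614, 0.3744, 16.1, 0.0258, 323)]
(626.4, 268.8, 16.1, 0.0249, 786)
(562.0, 374.8, 16.8, 0.024, 507)
(487.9, 295.7, 13.1, 0.0255, 129)
t 18.65 pos [0.6246 0.2587 0.1711] x [ 1.    -0.     0.002] y [-0.    -1.    -0.001] z [ 0.002  0.001 -1.   ] F [-0.6  0.7  0.8] op 0.65 q [-0.23  0.6  -0.38  1.49  0.24  1.09 -2.24]
tool d mm [ 1.000e-01 -8.100e+00  1.561e+02]
wz -0.0
```

drive_tool(motion=[{"dx": 1,"dy": -9,"dz": 40,"wx": 0,"wy": 0,"wz": 0,"claw": 0.3},{"dx": 0,"dy": 0,"dz": 40,"wx": 0,"wy": 0,"wz": 0,"claw": 0.3},{"dx": 0,"dy": 0,"dz": 40,"wx": 0,"wy": 0,"wz": 0,"claw": 0.3},{"dx": 0,"dy": 0,"dz": 25,"wx": 0,"wy": 0,"wz": 0,"claw": 0.3},{"dx": 0,"dy": 0,"dz": 10,"wx": 0,"wy": 0,"wz": 0,"claw": 0.3},{"dx": 0,"dy": 0,"dz": 0,"wx": 0,"wy": 0,"wz": 0,"claw": -1},{"dx": 0,"dy": 0,"dz": 0,"wx": 0,"wy": 0,"wz": 0,"claw": -1},{"dx": 0,"dy": 0,"dz": 0,"wx": 0,"wy": 0,"wz": 0,"claw": -1},{"dx": 0,"dy": 0,"dz": 0,"wx": 0,"wy": 0,"wz": 0,"claw": -1},{"dx": 0,"dy": 0,"dz": 0,"wx": 0,"wy": 0,"wz": 0,"claw": -1},{"dx": 0,"dy": 0,"dz": 0,"wx": 0,"wy": 0,"wz": 0,"claw": -1},{"dx": 0,"dy": 0,"dz": 0,"wx": 0,"wy": 0,"wz": 0,"claw": -1},{"dx": 0,"dy": 0,"dz": 0,"wx": 0,"wy": 0,"wz": 0,"claw": -1},{"dx": 0,"dy": 0,"dz": 0,"wx": 0,"wy": 0,"wz": 0,"claw": -1},{"dx": 0,"dy": 0,"dz": 0,"wx": 0,"wy": 0,"wz": 0,"claw": -1}])

```text
clock: 20.15
ee_pos: [0.6257, 0.2676, 0.0158]
ee_rot: [1.0, -0.0, 0.001, -0.0]
force: [-0.6, -0.6, 6.6]
opening: 0.341
```

drive_tool(motion=[{"dx": 0,"dy": 0,"dz": -30,"wx": 0,"wy": 0,"wz": 0,"claw": -1},{"dx": 0,"dy": 0,"dz": -45,"wx": 0,"wy": 0,"wz": 0,"claw": -1},{"dx": 0,"dy": 0,"dz": -45,"wx": 0,"wy": 0,"wz": 0,"claw": -1},{"dx": 0,"dy": 0,"dz": -45,"wx": 0,"wy": 0,"wz": 0,"claw": -1},{"dx": 0,"dy": 0,"dz": -45,"wx": 0,"wy": 0,"wz": 0,"claw": -1},{"dx": 0,"dy": 0,"dz": -45,"wx": 0,"wy": 0,"wz": 0,"claw": -1},{"dx": -4,"dy": 45,"dz": -45,"wx": 0,"wy": 0,"wz": 0,"claw": -1},{"dx": -4,"dy": 45,"dz": 0,"wx": 0,"wy": 0,"wz": 0,"claw": -1},{"dx": -4,"dy": 45,"dz": 0,"wx": 0,"wy": 0,"wz": 0,"claw": -1},{"dx": -4,"dy": 45,"dz": 0,"wx": 0,"wy": 0,"wz": 0,"claw": -1},{"dx": -4,"dy": 45,"dz": 0,"wx": 0,"wy": 0,"wz": 0,"claw": -1},{"dx": -4,"dy": 45,"dz": 0,"wx": 0,"wy": 0,"wz": 0,"claw": -1},{"dx": -4,"dy": 45,"dz": 0,"wx": 0,"wy": 0,"wz": 0,"claw": -1},{"dx": -4,"dy": 45,"dz": 0,"wx": 0,"wy": 0,"wz": 0,"claw": -1},{"dx": -4,"dy": 45,"dz": 0,"wx": 0,"wy": 0,"wz": 0,"claw": -1},{"dx": -4,"dy": 45,"dz": 0,"wx": 0,"wy": 0,"wz": 0,"claw": -1},{"dx": -4,"dy": 45,"dz": 0,"wx": 0,"wy": 0,"wz": 0,"claw": -1},{"dx": -4,"dy": 45,"dz": 0,"wx": 0,"wy": 0,"wz": 0,"claw": -1},{"dx": -4,"dy": 45,"dz": 0,"wx": 0,"wy": 0,"wz": 0,"claw": -1},{"dx": 0,"dy": 45,"dz": 0,"wx": 0,"wy": 0,"wz": 0,"claw": -1}])

```text
clock: 22.15
ee_pos: [0.5726, -0.3551, 0.3053]
ee_rot: [1.0, -0.0, 0.0, 0.0]
force: [0.7, -0.8, -0.4]
opening: 0.346
```

```bash
python3 - <<'E'
from h import *
go((.572,-.362,.055),0)
w=cap("wrist"); np.save("pics/w9.npy",w,allow_pickle=True); cv2.imwrite("pics/w9.png",w["pixels"]); P=cloud(w)
E
```

```text
t 22.15 pos [ 0.5726 -0.3551  0.3053] x [ 1.    -0.     0.001] y [-0.    -1.     0.001] z [ 0.001 -0.001 -1.   ] F [ 0.7 -0.8 -0.4] op 0.346 q [ 0.63  0.49 -0.25  1.32  0.12  1.34 -1.19]
tool d mm [ -0.8   6.8 250.3]
wz -0.0
```

View pics/w9.png

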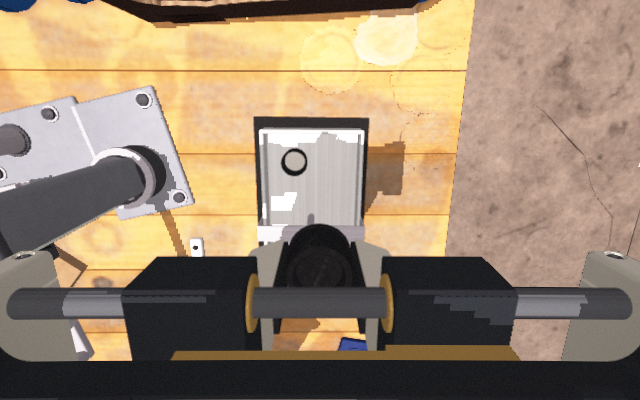

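The first cap lies in the pan at (294,162). The pan walls run from column 262 to 366, so the pan's centre is about 7 mm left of the tool. I'm releasing the second cap on the other side.

drive_tool(motion=[{"dx": 0,"dy": 6,"dz": 40,"wx": 0,"wy": 0,"wz": 0,"claw": -1},{"dx": 0,"dy": 5,"dz": 40,"wx": 0,"wy": 0,"wz": 0,"claw": -1},{"dx": 0,"dy": 0,"dz": 40,"wx": 0,"wy": 0,"wz": 0,"claw": -1},{"dx": 0,"dy": 0,"dz": 40,"wx": 0,"wy": 0,"wz": 0,"claw": -1},{"dx": 0,"dy": 0,"dz": 40,"wx": 0,"wy": 0,"wz": 0,"claw": -1},{"dx": 0,"dy": 0,"dz": 30,"wx": 0,"wy": 0,"wz": 0,"claw": -1},{"dx": 0,"dy": 0,"dz": 18,"wx": 0,"wy": 0,"wz": 0,"claw": -1},{"dx": 0,"dy": 0,"dz": 0,"wx": 0,"wy": 0,"wz": 0,"claw": -1},{"dx": 0,"dy": 0,"dz": 0,"wx": 0,"wy": 0,"wz": 0,"claw": 0.1},{"dx": 0,"dy": 0,"dz": 0,"wx": 0,"wy": 0,"wz": 0,"claw": 0.1},{"dx": 0,"dy": 0,"dz": 0,"wx": 0,"wy": 0,"wz": 0,"claw": 0.1},{"dx": 0,"dy": 0,"dz": 0,"wx": 0,"wy": 0,"wz": 0,"claw": 0.1},{"dx": 0,"dy": 0,"dz": 0,"wx": 0,"wy": 0,"wz": 0,"claw": 0.1},{"dx": 0,"dy": 0,"dz": -40,"wx": 0,"wy": 0,"wz": 0,"claw": 0.3},{"dx": 0,"dy": 0,"dz": -45,"wx": 0,"wy": 0,"wz": 0,"claw": 0.3},{"dx": 0,"dy": 0,"dz": -45,"wx": 0,"wy": 0,"wz": 0,"claw": 0.3},{"dx": 0,"dy": 0,"dz": -45,"wx": 0,"wy": 0,"wz": 0,"claw": 0.3},{"dx": 0,"dy": 0,"dz": -45,"wx": 0,"wy": 0,"wz": 0,"claw": 0.3},{"dx": 0,"dy": 0,"dz": -45,"wx": 0,"wy": 0,"wz": 0,"claw": 0.3}])

```text
clock: 24.1
ee_pos: [0.5731, -0.364, 0.3237]
ee_rot: [1.0, -0.0, 0.0, 0.0]
force: [0.9, -0.1, -0.4]
opening: 0.647
```

```bash
python3 - <<'E'
from h import *
go((.499,.293,.26),0)
t=cap("top"); P=cloud(t)
for p in((.5614,.372),(.498,.294)): 
    try: print(blobz(t,P,.0245,.008,p,.06))
    except Exception as e: print(e)
E
```

```text
t 24.1 pos [ 0.5731 -0.364   0.3237] x [ 1.    -0.     0.001] y [-0. -1.  0.] z [ 0.001 -0.    -1.   ] F [ 0.9 -0.1 -0.4] op 0.647 q [ 0.63  0.49 -0.24  1.27  0.12  1.39 -1.17]
tool d mm [ -74.2 -657.    63.5]
wz -0.0
(560.9, 372.0, 16.4, 0.023, 82)
(500.1, 291.7, 17.2, 0.0258, 35)
```

drive_tool(motion=[{"dx": -5,"dy": -47,"dz": 0,"wx": 0,"wy": 0,"wz": 0,"claw": 0.3},{"dx": -5,"dy": -47,"dz": 0,"wx": 0,"wy": 0,"wz": 0,"claw": 0.3},{"dx": -5,"dy": -47,"dz": 0,"wx": 0,"wy": 0,"wz": 0,"claw": 0.3},{"dx": -5,"dy": -47,"dz": 0,"wx": 0,"wy": 0,"wz": 0,"claw": 0.3},{"dx": -5,"dy": -47,"dz": 0,"wx": 0,"wy": 0,"wz": 0,"claw": 0.3},{"dx": -5,"dy": -47,"dz": 0,"wx": 0,"wy": 0,"wz": 0,"claw": 0.3},{"dx": -5,"dy": -47,"dz": 0,"wx": 0,"wy": 0,"wz": 0,"claw": 0.3},{"dx": -5,"dy": -47,"dz": 0,"wx": 0,"wy": 0,"wz": 0,"claw": 0.3},{"dx": -5,"dy": -47,"dz": 0,"wx": 0,"wy": 0,"wz": 0,"claw": 0.3},{"dx": -5,"dy": -47,"dz": 0,"wx": 0,"wy": 0,"wz": 0,"claw": 0.3},{"dx": -5,"dy": -47,"dz": 0,"wx": 0,"wy": 0,"wz": 0,"claw": 0.3},{"dx": -5,"dy": -47,"dz": 0,"wx": 0,"wy": 0,"wz": 0,"claw": 0.3},{"dx": -5,"dy": -47,"dz": 20,"wx": 0,"wy": 0,"wz": 0,"claw": 0.3},{"dx": -5,"dy": -47,"dz": 45,"wx": 0,"wy": 0,"wz": 0,"claw": 0.3},{"dx": 0,"dy": 0,"dz": 45,"wx": 0,"wy": 0,"wz": 0,"claw": 0.3},{"dx": 0,"dy": 0,"dz": 45,"wx": 0,"wy": 0,"wz": 0,"claw": 0.3},{"dx": 0,"dy": 0,"dz": 0,"wx": 0,"wy": 0,"wz": 0,"claw": 0.3},{"dx": 0,"dy": 0,"dz": 0,"wx": 0,"wy": 0,"wz": 0,"claw": 0.3}])

```text
clock: 25.95
ee_pos: [0.5049, 0.2816, 0.178]
ee_rot: [1.0, -0.0, -0.0, 0.0]
force: [-1.0, -0.1, 1.0]
opening: 0.649
```

```bash
python3 - <<'E'
from h import *
w=cap("wrist"); np.save("pics/w10.npy",w,allow_pickle=True); cv2.imwrite("pics/w10.png",w["pixels"]); P=cloud(w)
for p in((.5614,.372),(.499,.293)): 
    try: print(blobz(w,P,.0255,.006,p,.05))
    except Exception as e: print(e)
go((.499,.293,.015),0)
E
```

```text
(560.1, 374.5, 16.2, 0.0248, 885)
(498.9, 295.3, 16.8, 0.0257, 339)
t 26.0 pos [0.5058 0.2822 0.1794] x [ 1.    -0.001  0.002] y [-0.001 -1.    -0.001] z [ 0.002  0.001 -1.   ] F [0.9 0.7 0.7] op 0.651 q [-0.25  0.47 -0.49  1.73  0.25  1.01 -2.41]
tool d mm [ -7.1 -10.6 164.4]
wz -0.001
```

drive_tool(motion=[{"dx": -6,"dy": -12,"dz": 40,"wx": 0,"wy": 0,"wz": 0,"claw": 0.3},{"dx": 0,"dy": 0,"dz": 45,"wx": 0,"wy": 0,"wz": 0,"claw": 0.3},{"dx": 0,"dy": 0,"dz": 40,"wx": 0,"wy": 0,"wz": 0,"claw": 0.3},{"dx": 0,"dy": 0,"dz": 25,"wx": 0,"wy": 0,"wz": 0,"claw": 0.3},{"dx": 0,"dy": 0,"dz": 13,"wx": 0,"wy": 0,"wz": 0,"claw": 0.3},{"dx": 0,"dy": 0,"dz": 0,"wx": 0,"wy": 0,"wz": 0,"claw": -1},{"dx": 0,"dy": 0,"dz": 0,"wx": 0,"wy": 0,"wz": 0,"claw": -1},{"dx": 0,"dy": 0,"dz": 0,"wx": 0,"wy": 0,"wz": 0,"claw": -1},{"dx": 0,"dy": 0,"dz": 0,"wx": 0,"wy": 0,"wz": 0,"claw": -1},{"dx": 0,"dy": 0,"dz": 0,"wx": 0,"wy": 0,"wz": 0,"claw": -1},{"dx": 0,"dy": 0,"dz": 0,"wx": 0,"wy": 0,"wz": 0,"claw": -1},{"dx": 0,"dy": 0,"dz": 0,"wx": 0,"wy": 0,"wz": 0,"claw": -1},{"dx": 0,"dy": 0,"dz": 0,"wx": 0,"wy": 0,"wz": 0,"claw": -1},{"dx": 0,"dy": 0,"dz": 0,"wx": 0,"wy": 0,"wz": 0,"claw": -1},{"dx": 0,"dy": 0,"dz": 0,"wx": 0,"wy": 0,"wz": 0,"claw": -1}])

```text
clock: 27.5
ee_pos: [0.4999, 0.2942, 0.0159]
ee_rot: [1.0, -0.0, 0.001, -0.001]
force: [0.4, -0.8, 7.3]
opening: 0.344
```

drive_tool(motion=[{"dx": 0,"dy": 0,"dz": -30,"wx": 0,"wy": 0,"wz": 0,"claw": -1},{"dx": 0,"dy": 0,"dz": -45,"wx": 0,"wy": 0,"wz": 0,"claw": -1},{"dx": 0,"dy": 0,"dz": -45,"wx": 0,"wy": 0,"wz": 0,"claw": -1},{"dx": 0,"dy": 0,"dz": -45,"wx": 0,"wy": 0,"wz": 0,"claw": -1},{"dx": 0,"dy": 0,"dz": -45,"wx": 0,"wy": 0,"wz": 0,"claw": -1},{"dx": 0,"dy": 0,"dz": -45,"wx": 0,"wy": 0,"wz": 0,"claw": -1},{"dx": -5,"dy": 48,"dz": -45,"wx": 0,"wy": 0,"wz": 0,"claw": -1},{"dx": -5,"dy": 48,"dz": 0,"wx": 0,"wy": 0,"wz": 0,"claw": -1},{"dx": -6,"dy": 48,"dz": 0,"wx": 0,"wy": 0,"wz": 0,"claw": -1},{"dx": -6,"dy": 48,"dz": 0,"wx": 0,"wy": 0,"wz": 0,"claw": -1},{"dx": -6,"dy": 48,"dz": 0,"wx": 0,"wy": 0,"wz": 0,"claw": -1},{"dx": -6,"dy": 48,"dz": 0,"wx": 0,"wy": 0,"wz": 0,"claw": -1},{"dx": -6,"dy": 48,"dz": 0,"wx": 0,"wy": 0,"wz": 0,"claw": -1},{"dx": -6,"dy": 48,"dz": 0,"wx": 0,"wy": 0,"wz": 0,"claw": -1},{"dx": -6,"dy": 48,"dz": 0,"wx": 0,"wy": 0,"wz": 0,"claw": -1},{"dx": -6,"dy": 48,"dz": 0,"wx": 0,"wy": 0,"wz": 0,"claw": -1},{"dx": -6,"dy": 48,"dz": 0,"wx": 0,"wy": 0,"wz": 0,"claw": -1},{"dx": -6,"dy": 46,"dz": 0,"wx": 0,"wy": 0,"wz": 0,"claw": -1},{"dx": -6,"dy": 46,"dz": 0,"wx": 0,"wy": 0,"wz": 0,"claw": -1},{"dx": 0,"dy": 0,"dz": 0,"wx": 0,"wy": 0,"wz": 0,"claw": -1}])

```text
clock: 29.5
ee_pos: [0.4212, -0.3215, 0.3036]
ee_rot: [1.0, -0.005, -0.0, 0.001]
force: [-0.6, -0.0, -0.1]
opening: 0.346
```

```bash
python3 - <<'E'
from h import *
go((.42,-.329,.055),0)
w=cap("wrist"); np.save("pics/w11.npy",w,allow_pickle=True); cv2.imwrite("pics/w11.png",w["pixels"])
E
```

```text
t 29.5 pos [ 0.4212 -0.3215  0.3036] x [ 1.    -0.01  -0.001] y [-0.009 -1.     0.003] z [-0.001 -0.003 -1.   ] F [-0.6 -0.  -0.1] op 0.346 q [ 0.68  0.24 -0.16  1.69  0.04  1.21 -1.07]
tool d mm [ -0.9   6.8 248.6]
wz -0.01
```

View pics/w11.png

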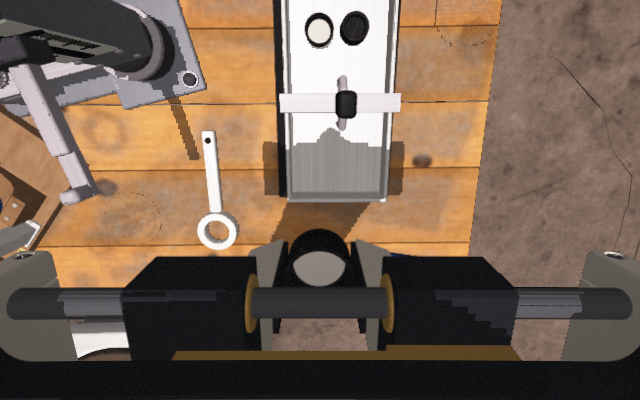

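Both caps sit in the far half, at (319,29) and (354,28). The grip is at (346,104) and the near wall at row 200.

```bash
python3 - <<'E'
from h import *
w=np.load("pics/w11.npy",allow_pickle=True).item(); P=cloud(w)
print(proj(w,[[.42,-.329,.006],[.42,-.329,.041]]))
print("near corners z.041",onplane(w,[[289,199],[385,202]],.041), "cloud",P[201,330],P[197,388])
k=(P[...,2]>.15)&(P[...,2]<.172)&(abs(P[...,0]-.494)<.03)&(abs(P[...,1]+.345)<.03); X=onplane(w,np.argwhere(k)[:,::-1],np.median(P[k][:,2])); print("grip",k.sum(),np.median(P[k][:,2]),cv2.minAreaRect(X[:,:2].astype(np.float32)*1000))
# bow at z ~.073
k=(abs(P[...,2]-.073)<.006)&(abs(P[...,0]-.494)<.04)&(abs(P[...,1]+.345)<.09); print("bow",k.sum(),cv2.minAreaRect(P[k][:,:2].astype(np.float32)*1000))
# pan walls
k=(abs(P[...,2]-.041)<.006)&(abs(P[...,0]-.494)<.14)&(abs(P[...,1]+.345)<.08); A=P[k]
for s in(1,-1):
    B=A[(s*(A[:,1]+.345)>.05)]; print("wall",s,len(B),np.polyfit(B[:,0]-.495,B[:,1],1))
# mat, black at z .003
hsv=cv2.cvtColor(w["pixels"],cv2.COLOR_BGR2HSV); k=(hsv[...,2]<45)&(abs(P[...,2]-.003)<.006)&(abs(P[...,0]-.494)<.16)&(abs(P[...,1]+.345)<.1); A=P[k]; print("mat",len(A),np.percentile(A,[1,99],0))
E
```

```text
[[324.88563578 159.55531958]
 [325.46963141 164.60472676]]
near corners z.041 [[ 0.376467   -0.28271077  0.041     ]
 [ 0.37114009 -0.4042917   0.041     ]] cloud [ 0.37392284 -0.33446168  0.04320338] [ 0.36573262 -0.41637848  0.00066467]
grip 555 0.16745427642494137 ((493.91497802734375, -343.3262939453125), (16.893115997314453, 20.81695556640625), 89.39167785644531)
bow 1929 ((499.830322265625, -343.77978515625), (32.03123474121094, 131.0911865234375), 0.04101165384054184)
wall 1 816 [-0.00120848 -0.28337828]
wall -1 862 [-0.01166569 -0.40408914]
mat 1251 [[ 0.3716805  -0.41650668  0.00087258]
 [ 0.60571199 -0.26649458  0.005187  ]]
```

drive_tool(motion=[{"dx": -2,"dy": 4,"dz": 40,"wx": 0,"wy": 0,"wz": 0,"claw": -1},{"dx": 0,"dy": 0,"dz": 40,"wx": 0,"wy": 0,"wz": 0,"claw": -1},{"dx": 0,"dy": 0,"dz": 40,"wx": 0,"wy": 0,"wz": 0,"claw": -1},{"dx": 0,"dy": 0,"dz": 40,"wx": 0,"wy": 0,"wz": 0,"claw": -1},{"dx": 0,"dy": 0,"dz": 40,"wx": 0,"wy": 0,"wz": 0,"claw": -1},{"dx": 0,"dy": 0,"dz": 30,"wx": 0,"wy": 0,"wz": 0,"claw": -1},{"dx": 0,"dy": 0,"dz": 16,"wx": 0,"wy": 0,"wz": 0,"claw": -1},{"dx": 0,"dy": 0,"dz": 0,"wx": 0,"wy": 0,"wz": 0,"claw": -1},{"dx": 0,"dy": 0,"dz": 0,"wx": 0,"wy": 0,"wz": 0,"claw": 0.1},{"dx": 0,"dy": 0,"dz": 0,"wx": 0,"wy": 0,"wz": 0,"claw": 0.1},{"dx": 0,"dy": 0,"dz": 0,"wx": 0,"wy": 0,"wz": 0,"claw": 0.1},{"dx": 0,"dy": 0,"dz": 0,"wx": 0,"wy": 0,"wz": 0,"claw": 0.1},{"dx": 0,"dy": 0,"dz": 0,"wx": 0,"wy": 0,"wz": 0,"claw": 0.1},{"dx": 0,"dy": 0,"dz": -40,"wx": 0,"wy": 0,"wz": 0,"claw": 0.3},{"dx": 0,"dy": 0,"dz": -45,"wx": 0,"wy": 0,"wz": 0,"claw": 0.3},{"dx": 0,"dy": 0,"dz": -45,"wx": 0,"wy": 0,"wz": 0,"claw": 0.3},{"dx": 0,"dy": 0,"dz": -45,"wx": 0,"wy": 0,"wz": 0,"claw": 0.3},{"dx": 0,"dy": 0,"dz": -45,"wx": 0,"wy": 0,"wz": 0,"claw": 0.3},{"dx": 0,"dy": 0,"dz": -45,"wx": 0,"wy": 0,"wz": 0,"claw": 0.3}])

```text
clock: 31.45
ee_pos: [0.4215, -0.3185, 0.3248]
ee_rot: [1.0, -0.0, 0.0, 0.0]
force: [1.3, 0.0, -0.1]
opening: 0.648
```

drive_tool(motion=[{"dx": 9,"dy": -47,"dz": 0,"wx": 0,"wy": 0,"wz": 0,"claw": 0.3},{"dx": 9,"dy": -47,"dz": 0,"wx": 0,"wy": 0,"wz": 0,"claw": 0.3},{"dx": 9,"dy": -47,"dz": 0,"wx": 0,"wy": 0,"wz": 0,"claw": 0.3},{"dx": 9,"dy": -47,"dz": 0,"wx": 0,"wy": 0,"wz": 0,"claw": 0.3},{"dx": 9,"dy": -47,"dz": 0,"wx": 0,"wy": 0,"wz": 0,"claw": 0.3},{"dx": 9,"dy": -47,"dz": 0,"wx": 0,"wy": 0,"wz": 0,"claw": 0.3},{"dx": 9,"dy": -47,"dz": 0,"wx": 0,"wy": 0,"wz": 0,"claw": 0.3},{"dx": 9,"dy": -47,"dz": 0,"wx": 0,"wy": 0,"wz": 0,"claw": 0.3},{"dx": 10,"dy": -47,"dz": 0,"wx": 0,"wy": 0,"wz": 0,"claw": 0.3},{"dx": 10,"dy": -47,"dz": 0,"wx": 0,"wy": 0,"wz": 0,"claw": 0.3},{"dx": 10,"dy": -47,"dz": 0,"wx": 0,"wy": 0,"wz": 0,"claw": 0.3},{"dx": 10,"dy": -47,"dz": 0,"wx": 0,"wy": 0,"wz": 0,"claw": 0.3},{"dx": 10,"dy": -47,"dz": 0,"wx": 0,"wy": 0,"wz": 0,"claw": 0.3},{"dx": 10,"dy": -47,"dz": 0,"wx": 0,"wy": 0,"wz": 0,"claw": 0.3},{"dx": 10,"dy": -40,"dz": 40,"wx": 0,"wy": 0,"wz": 0,"claw": 0.3},{"dx": 0,"dy": 0,"dz": 45,"wx": 0,"wy": 0,"wz": 0,"claw": 0.3},{"dx": 0,"dy": 0,"dz": 45,"wx": 0,"wy": 0,"wz": 0,"claw": 0.3},{"dx": 0,"dy": 0,"dz": 0,"wx": 0,"wy": 0,"wz": 0,"claw": 0.3},{"dx": 0,"dy": 0,"dz": 0,"wx": 0,"wy": 0,"wz": 0,"claw": 0.3}])

```text
clock: 33.35
ee_pos: [0.5629, 0.3738, 0.1983]
ee_rot: [1.0, -0.0, -0.0, 0.0]
force: [0.6, 0.1, 1.0]
opening: 0.65
```

```bash
python3 - <<'E'
from h import *
w=cap("wrist"); np.save("pics/w12.npy",w,allow_pickle=True); cv2.imwrite("pics/w12.png",w["pixels"]); P=cloud(w)
for p in((.561,.373),): 
    try: print(blobz(w,P,.0255,.006,p,.05))
    except Exception as e: print(e)
go((.561,.373,.015),0)
t=cap("top"); Q=cloud(t); print(blobz(t,Q,.0245,.008,(.561,.373),.06))
k=(abs(Q[...,0]-.494)<.15)&(abs(Q[...,1]+.344)<.09)
g=cv2.cvtColor(t["pixels"],cv2.COLOR_BGR2GRAY); cv2.imwrite("pics/t12.png",t["pixels"])
E
```

```text
(560.5, 375.4, 16.2, 0.025, 655)
t 33.4 pos [0.5637 0.3746 0.2001] x [ 1.    -0.001  0.002] y [-0.001 -1.    -0.002] z [ 0.002  0.002 -1.   ] F [-0.8 -0.   0.8] op 0.649 q [-0.37  0.6  -0.49  1.45  0.29  1.16 -2.47]
tool d mm [ -3.    1.9 185.1]
wz -0.001
(0.0, 0.0, 0.0, nan, 0)
  return _methods._mean(a, axis=axis, dtype=dtype,
  ret = ret.dtype.type(ret / rcount)
```

drive_tool(motion=[{"dx": -2,"dy": 0,"dz": 45,"wx": 0,"wy": 0,"wz": 0,"claw": 0.3},{"dx": 0,"dy": 0,"dz": 45,"wx": 0,"wy": 0,"wz": 0,"claw": 0.3},{"dx": 0,"dy": 0,"dz": 45,"wx": 0,"wy": 0,"wz": 0,"claw": 0.3},{"dx": 0,"dy": 0,"dz": 30,"wx": 0,"wy": 0,"wz": 0,"claw": 0.3},{"dx": 0,"dy": 0,"dz": 18,"wx": 0,"wy": 0,"wz": 0,"claw": 0.3},{"dx": 0,"dy": 0,"dz": 0,"wx": 0,"wy": 0,"wz": 0,"claw": -1},{"dx": 0,"dy": 0,"dz": 0,"wx": 0,"wy": 0,"wz": 0,"claw": -1},{"dx": 0,"dy": 0,"dz": 0,"wx": 0,"wy": 0,"wz": 0,"claw": -1},{"dx": 0,"dy": 0,"dz": 0,"wx": 0,"wy": 0,"wz": 0,"claw": -1},{"dx": 0,"dy": 0,"dz": 0,"wx": 0,"wy": 0,"wz": 0,"claw": -1},{"dx": 0,"dy": 0,"dz": 0,"wx": 0,"wy": 0,"wz": 0,"claw": -1},{"dx": 0,"dy": 0,"dz": 0,"wx": 0,"wy": 0,"wz": 0,"claw": -1},{"dx": 0,"dy": 0,"dz": 0,"wx": 0,"wy": 0,"wz": 0,"claw": -1},{"dx": 0,"dy": 0,"dz": 0,"wx": 0,"wy": 0,"wz": 0,"claw": -1},{"dx": 0,"dy": 0,"dz": 0,"wx": 0,"wy": 0,"wz": 0,"claw": -1}])

```text
clock: 34.95
ee_pos: [0.5619, 0.3749, 0.0166]
ee_rot: [1.0, -0.0, 0.001, -0.001]
force: [-0.2, -0.6, 8.3]
opening: 0.34
```

drive_tool(motion=[{"dx": 0,"dy": 0,"dz": -30,"wx": 0,"wy": 0,"wz": 0,"claw": -1},{"dx": 0,"dy": 0,"dz": -45,"wx": 0,"wy": 0,"wz": 0,"claw": -1},{"dx": 0,"dy": 0,"dz": -45,"wx": 0,"wy": 0,"wz": 0,"claw": -1},{"dx": 0,"dy": 0,"dz": -45,"wx": 0,"wy": 0,"wz": 0,"claw": -1},{"dx": -9,"dy": 45,"dz": -45,"wx": 0,"wy": 0,"wz": 0,"claw": -1},{"dx": -9,"dy": 45,"dz": -45,"wx": 0,"wy": 0,"wz": 0,"claw": -1},{"dx": -9,"dy": 45,"dz": -45,"wx": 0,"wy": 0,"wz": 0,"claw": -1},{"dx": -9,"dy": 48,"dz": 0,"wx": 0,"wy": 0,"wz": 0,"claw": -1},{"dx": -9,"dy": 48,"dz": 0,"wx": 0,"wy": 0,"wz": 0,"claw": -1},{"dx": -9,"dy": 48,"dz": 0,"wx": 0,"wy": 0,"wz": 0,"claw": -1},{"dx": -9,"dy": 48,"dz": 0,"wx": 0,"wy": 0,"wz": 0,"claw": -1},{"dx": -9,"dy": 48,"dz": 0,"wx": 0,"wy": 0,"wz": 0,"claw": -1},{"dx": -9,"dy": 48,"dz": 0,"wx": 0,"wy": 0,"wz": 0,"claw": -1},{"dx": -9,"dy": 48,"dz": 0,"wx": 0,"wy": 0,"wz": 0,"claw": -1},{"dx": -9,"dy": 48,"dz": 0,"wx": 0,"wy": 0,"wz": 0,"claw": -1},{"dx": -9,"dy": 48,"dz": 0,"wx": 0,"wy": 0,"wz": 0,"claw": -1},{"dx": -9,"dy": 48,"dz": 0,"wx": 0,"wy": 0,"wz": 0,"claw": -1},{"dx": -9,"dy": 48,"dz": 0,"wx": 0,"wy": 0,"wz": 0,"claw": -1},{"dx": 0,"dy": 48,"dz": 0,"wx": 0,"wy": 0,"wz": 0,"claw": -1},{"dx": 0,"dy": 0,"dz": 0,"wx": 0,"wy": 0,"wz": 0,"claw": -1}])

```text
clock: 36.95
ee_pos: [0.4385, -0.3142, 0.2849]
ee_rot: [1.0, -0.005, -0.0, 0.002]
force: [0.1, 1.3, -0.9]
opening: 0.34
```

```bash
python3 - <<'E'
from h import *
w=cap("wrist"); np.save("pics/w13.npy",w,allow_pickle=True); cv2.imwrite("pics/w13.png",w["pixels"]); go((.418,-.366,.056),0)
E
```

```text
t 37.0 pos [ 0.4395 -0.3102  0.2849] x [ 1.    -0.006  0.   ] y [-0.006 -1.     0.001] z [ 0.    -0.001 -1.   ] F [ 0.2  0.8 -0.3] op 0.342 q [ 0.72  0.27 -0.26  1.7   0.08  1.18 -1.14]
tool d mm [-21.2  55.6 229. ]
wz -0.006
```

drive_tool(motion=[{"dx": -11,"dy": 28,"dz": 0,"wx": 0,"wy": 0,"wz": 0,"claw": -1},{"dx": -10,"dy": 28,"dz": 0,"wx": 0,"wy": 0,"wz": 0,"claw": -1},{"dx": 0,"dy": 0,"dz": 40,"wx": 0,"wy": 0,"wz": 0,"claw": -1},{"dx": 0,"dy": 0,"dz": 40,"wx": 0,"wy": 0,"wz": 0,"claw": -1},{"dx": 0,"dy": 0,"dz": 40,"wx": 0,"wy": 0,"wz": 0,"claw": -1},{"dx": 0,"dy": 0,"dz": 40,"wx": 0,"wy": 0,"wz": 0,"claw": -1},{"dx": 0,"dy": 0,"dz": 35,"wx": 0,"wy": 0,"wz": 0,"claw": -1},{"dx": 0,"dy": 0,"dz": 22,"wx": 0,"wy": 0,"wz": 0,"claw": -1},{"dx": 0,"dy": 0,"dz": 12,"wx": 0,"wy": 0,"wz": 0,"claw": -1},{"dx": 0,"dy": 0,"dz": 0,"wx": 0,"wy": 0,"wz": 0,"claw": -1}])

```text
clock: 38.0
ee_pos: [0.4196, -0.3615, 0.055]
ee_rot: [1.0, 0.001, -0.001, -0.001]
force: [-0.1, -0.4, 0.6]
opening: 0.339
```

```bash
python3 - <<'E'
from h import *
go((.418,-.366,.056),0)
E
```

```text
t 38.0 pos [ 0.4196 -0.3615  0.055 ] x [ 1.     0.001 -0.001] y [ 0.001 -1.    -0.002] z [-0.001  0.002 -1.   ] F [-0.1 -0.4  0.6] op 0.339 q [ 0.76  0.55 -0.2   1.92  0.16  0.69 -1.11]
tool d mm [-1.6  4.5 -1. ]
wz 0.001
```

drive_tool(motion=[{"dx": -1,"dy": 4,"dz": 0,"wx": 0,"wy": 0,"wz": 0,"claw": -1},{"dx": 0,"dy": 0,"dz": 0,"wx": 0,"wy": 0,"wz": 0,"claw": 0.1},{"dx": 0,"dy": 0,"dz": 0,"wx": 0,"wy": 0,"wz": 0,"claw": 0.1},{"dx": 0,"dy": 0,"dz": 0,"wx": 0,"wy": 0,"wz": 0,"claw": 0.1},{"dx": 0,"dy": 0,"dz": 0,"wx": 0,"wy": 0,"wz": 0,"claw": 0.1},{"dx": 0,"dy": 0,"dz": 0,"wx": 0,"wy": 0,"wz": 0,"claw": 0.1},{"dx": 0,"dy": 0,"dz": -40,"wx": 0,"wy": 0,"wz": 0,"claw": 0.3},{"dx": 0,"dy": 0,"dz": -45,"wx": 0,"wy": 0,"wz": 0,"claw": 0.3},{"dx": 0,"dy": 0,"dz": -45,"wx": 0,"wy": 0,"wz": 0,"claw": 0.3},{"dx": 0,"dy": 0,"dz": -45,"wx": 0,"wy": 0,"wz": 0,"claw": 0.3},{"dx": 0,"dy": 0,"dz": -45,"wx": 0,"wy": 0,"wz": 0,"claw": 0.3},{"dx": 0,"dy": -20,"dz": -30,"wx": 0,"wy": 0,"wz": 0,"claw": 0.3},{"dx": 0,"dy": 0,"dz": 0,"wx": 0,"wy": 0,"wz": 0,"claw": 0.3},{"dx": 0,"dy": 0,"dz": 0,"wx": 0,"wy": 0,"wz": 0,"claw": 0.3}])

```text
clock: 39.4
ee_pos: [0.4188, -0.3467, 0.3062]
ee_rot: [1.0, 0.0, 0.0, 0.001]
force: [0.1, -0.7, 0.8]
opening: 0.65
```

```bash
python3 - <<'E'
from h import *
w=cap("wrist"); np.save("pics/w14.npy",w,allow_pickle=True); cv2.imwrite("pics/w14.png",w["pixels"]); P=cloud(w)
k=(P[...,2]>.15)&(P[...,2]<.172)&(abs(P[...,0]-.494)<.03)&(abs(P[...,1]+.345)<.03); X=onplane(w,np.argwhere(k)[:,::-1],np.median(P[k][:,2])); r=cv2.minAreaRect(X[:,:2].astype(np.float32)*1000); print("grip",k.sum(),np.median(P[k][:,2]),r)
go((r[0][0]/1e3,r[0][1]/1e3,.14),0)
t=cap("top"); cv2.imwrite("pics/t14.png",t["pixels"])
E
```

```text
grip 517 0.16740802073806332 ((493.49578857421875, -343.4460144042969), (20.941173553466797, 15.503662109375), 0.00038794626016169786)
t 39.45 pos [ 0.4182 -0.3469  0.3051] x [ 1.    -0.    -0.001] y [-0. -1. -0.] z [-0.001  0.    -1.   ] F [ 0.  -0.2 -0.9] op 0.65 q [ 0.78  0.27 -0.24  1.65  0.07  1.23 -1.04]
tool d mm [ 75.5  -3.5 165. ]
wz -0.0
```

View pics/w14.png

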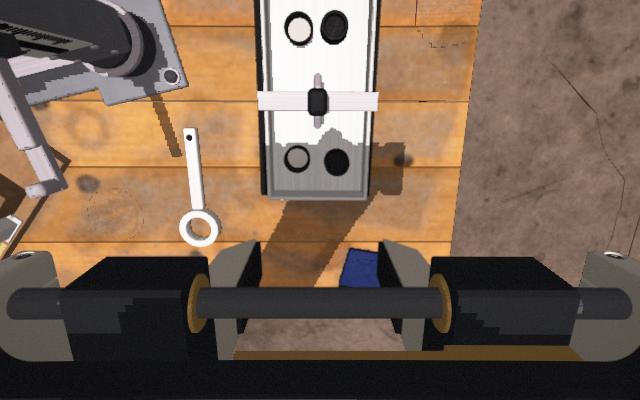

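All four caps are in the pan, at (298,28), (333,27), (298,158) and (336,162), with the grip at (317,101). I'm turning the tool to yaw −90° to grip the pan across its 22 mm side.

drive_tool(newtons=45, motion=[{"dx": 25,"dy": -1,"dz": 0,"wx": 0,"wy": 0,"wz": 0,"claw": 0.3},{"dx": 25,"dy": -1,"dz": 0,"wx": 0,"wy": 0,"wz": 0,"claw": 0.3},{"dx": 25,"dy": -1,"dz": 0,"wx": 0,"wy": 0,"wz": 0,"claw": 0.3},{"dx": 0,"dy": 0,"dz": 0,"wx": 0,"wy": 0,"wz": 0.14,"claw": 0.3},{"dx": 0,"dy": 0,"dz": 0,"wx": 0,"wy": 0,"wz": 0.14,"claw": 0.3},{"dx": 0,"dy": 0,"dz": 0,"wx": 0,"wy": 0,"wz": 0.14,"claw": 0.3},{"dx": 0,"dy": 0,"dz": 0,"wx": 0,"wy": 0,"wz": 0.14,"claw": 0.3},{"dx": 0,"dy": 0,"dz": 0,"wx": 0,"wy": 0,"wz": 0.14,"claw": 0.3},{"dx": 0,"dy": 0,"dz": 0,"wx": 0,"wy": 0,"wz": 0.14,"claw": 0.3},{"dx": 0,"dy": 0,"dz": 0,"wx": 0,"wy": 0,"wz": 0.14,"claw": 0.3},{"dx": 0,"dy": 0,"dz": 0,"wx": 0,"wy": 0,"wz": 0.14,"claw": 0.3},{"dx": 0,"dy": 0,"dz": 0,"wx": 0,"wy": 0,"wz": 0.14,"claw": 0.3},{"dx": 0,"dy": 0,"dz": 0,"wx": 0,"wy": 0,"wz": 0.14,"claw": 0.3},{"dx": 0,"dy": 0,"dz": 0,"wx": 0,"wy": 0,"wz": 0.14,"claw": 0.3},{"dx": 0,"dy": 0,"dz": 0,"wx": 0,"wy": 0,"wz": 0.031,"claw": 0.3},{"dx": 0,"dy": 0,"dz": 0,"wx": 0,"wy": 0,"wz": 0,"claw": 0.3},{"dx": 0,"dy": 0,"dz": 0,"wx": 0,"wy": 0,"wz": 0,"claw": 0.3}])

```text
clock: 41.2
ee_pos: [0.4934, -0.344, 0.305]
ee_rot: [0.708, -0.706, -0.001, 0.0]
force: [-0.0, 0.3, 0.8]
opening: 0.653
```

```bash
python3 - <<'E'
from h import *
go((.4938,-.3435,.140),-90)
w=cap("wrist"); np.save("pics/w15.npy",w,allow_pickle=True); cv2.imwrite("pics/w15.png",w["pixels"]); P=cloud(w)
k=(P[...,2]>.155)&(P[...,2]<.172)&(abs(P[...,0]-.494)<.03)&(abs(P[...,1]+.345)<.03); X=onplane(w,np.argwhere(k)[:,::-1],np.median(P[k][:,2])); r=cv2.minAreaRect(X[:,:2].astype(np.float32)*1000); print("grip",k.sum(),np.median(P[k][:,2]),r)
E
```

```text
t 41.2 pos [ 0.4934 -0.344   0.305 ] x [ 0.002 -1.    -0.   ] y [-1.    -0.002  0.001] z [-0.001  0.    -1.   ] F [-0.   0.3  0.8] op 0.653 q [ 0.48  0.35  0.05  1.53 -0.02  1.26 -2.6 ]
tool d mm [ -0.4  -0.6 165. ]
wz 0.002
grip 469 0.16713811358433017 ((493.6844787597656, -345.9493103027344), (21.012662887573242, 17.107677459716797), 0.08504606038331985)
```

drive_tool(newtons=45, motion=[{"dx": 1,"dy": 0,"dz": 40,"wx": 0,"wy": 0,"wz": 0,"claw": 0.1},{"dx": 0,"dy": 0,"dz": 40,"wx": 0,"wy": 0,"wz": 0,"claw": 0.1},{"dx": 0,"dy": 0,"dz": 40,"wx": 0,"wy": 0,"wz": 0,"claw": 0.1},{"dx": 0,"dy": 0,"dz": 30,"wx": 0,"wy": 0,"wz": 0,"claw": 0.1},{"dx": 0,"dy": 0,"dz": 14,"wx": 0,"wy": 0,"wz": 0,"claw": 0.1},{"dx": 0,"dy": 0,"dz": 0,"wx": 0,"wy": 0,"wz": 0,"claw": -1},{"dx": 0,"dy": 0,"dz": 0,"wx": 0,"wy": 0,"wz": 0,"claw": -1},{"dx": 0,"dy": 0,"dz": 0,"wx": 0,"wy": 0,"wz": 0,"claw": -1},{"dx": 0,"dy": 0,"dz": 0,"wx": 0,"wy": 0,"wz": 0,"claw": -1},{"dx": 0,"dy": 0,"dz": 0,"wx": 0,"wy": 0,"wz": 0,"claw": -1},{"dx": 0,"dy": 0,"dz": 0,"wx": 0,"wy": 0,"wz": 0,"claw": -1},{"dx": 0,"dy": 0,"dz": 0,"wx": 0,"wy": 0,"wz": 0,"claw": -1},{"dx": 0,"dy": 0,"dz": 0,"wx": 0,"wy": 0,"wz": 0,"claw": -1},{"dx": 0,"dy": 0,"dz": 0,"wx": 0,"wy": 0,"wz": 0,"claw": -1},{"dx": 0,"dy": 0,"dz": 0,"wx": 0,"wy": 0,"wz": 0,"claw": -1},{"dx": 0,"dy": 0,"dz": 0,"wx": 0,"wy": 0,"wz": 0,"claw": -1},{"dx": 0,"dy": 0,"dz": 0,"wx": 0,"wy": 0,"wz": 0,"claw": -1}])

```text
clock: 42.95
ee_pos: [0.4945, -0.3454, 0.1432]
ee_rot: [-0.707, 0.707, -0.001, 0.0]
force: [-0.3, -0.1, 6.9]
opening: 0.235
```

```bash
python3 - <<'E'
from h import *
st()
for n in("top0","scene0","w1","w14"):
    w=np.load(f"pics/{n}.npy",allow_pickle=True).item(); P=cloud(w); 
    k=(P[...,0]>.26)&(P[...,0]<.46)&(P[...,1]>-.07)&(P[...,1]<.05)&(P[...,2]<.35)&(P[...,2]>.05); A=P[k]; print(n,k.sum(),np.round(np.percentile(A,[1,50,99],0),3).tolist() if k.sum() else "")
w=np.load("pics/w14.npy",allow_pickle=True).item(); P=cloud(w)
k=(abs(P[...,2]-.21)<.005)&(P[...,0]>.40)&(P[...,0]<.53)&(P[...,1]<-.1)&(P[...,1]>-.18); A=P[k]; print(len(A)); print(np.round([np.median(A[(A[:,0]>a)&(A[:,0]<a+.015)],0) for a in np.arange(.435,.51,.015)],4).tolist())
k=(abs(P[...,2]-.22)<.005)&(P[...,0]>.40)&(P[...,0]<.46)&(P[...,1]<-.1)&(P[...,1]>-.18); print("tip",k.sum(),np.round(np.median(P[k],0),4),np.round(np.percentile(P[k],[5,95],0),4))
E
```

```text
t 42.95 pos [ 0.4945 -0.3454  0.1432] x [-0.    -1.     0.001] y [-1.     0.    -0.002] z [ 0.002 -0.001 -1.   ] F [-0.3 -0.1  6.9] op 0.235 q [ 0.5   0.49  0.04  1.74 -0.02  0.91 -2.6 ]
top0 118 [[0.296, 0.026, 0.052], [0.319, 0.042, 0.179], [0.434, 0.05, 0.207]]
scene0 58 [[0.294, 0.026, 0.074], [0.306, 0.042, 0.189], [0.432, 0.05, 0.206]]
w1 186 [[0.364, 0.035, 0.05], [0.384, 0.046, 0.057], [0.434, 0.05, 0.085]]
w14 120 [[0.36, 0.033, 0.05], [0.377, 0.039, 0.054], [0.386, 0.048, 0.057]]
2097
[[0.4404, -0.1456, 0.2058], [0.4604, -0.1391, 0.2061], [0.4724, -0.1374, 0.2097], [0.4871, -0.1345, 0.2096], [0.5014, -0.1336, 0.2092], [0.516, -0.1329, 0.2072]]
tip 319 [ 0.4339 -0.1468  0.2201] [[ 0.4292 -0.1512  0.216 ]
 [ 0.4381 -0.1394  0.2216]]
```

drive_tool(motion=[{"dx": 0,"dy": 0,"dz": -5,"wx": 0,"wy": 0,"wz": 0,"claw": -1},{"dx": 0,"dy": 0,"dz": -10,"wx": 0,"wy": 0,"wz": 0,"claw": -1},{"dx": 0,"dy": 0,"dz": -15,"wx": 0,"wy": 0,"wz": 0,"claw": -1},{"dx": 0,"dy": 0,"dz": -20,"wx": 0,"wy": 0,"wz": 0,"claw": -1},{"dx": 0,"dy": 0,"dz": -25,"wx": 0,"wy": 0,"wz": 0,"claw": -1},{"dx": 0,"dy": 0,"dz": -25,"wx": 0,"wy": 0,"wz": 0,"claw": -1},{"dx": 0,"dy": 0,"dz": -20,"wx": 0,"wy": 0,"wz": 0,"claw": -1},{"dx": 0,"dy": 0,"dz": -15,"wx": 0,"wy": 0,"wz": 0,"claw": -1},{"dx": 0,"dy": 0,"dz": -10,"wx": 0,"wy": 0,"wz": 0,"claw": -1},{"dx": 0,"dy": 0,"dz": 0,"wx": 0,"wy": 0,"wz": 0,"claw": -1}])

```text
clock: 43.95
ee_pos: [0.4939, -0.3452, 0.2882]
ee_rot: [-0.707, 0.707, -0.001, 0.0]
force: [0.2, -0.6, -4.6]
opening: 0.236
```

drive_tool(motion=[{"dx": 0,"dy": 0,"dz": 0,"wx": 0,"wy": 0,"wz": -0.03,"claw": -1},{"dx": 0,"dy": 0,"dz": 0,"wx": 0,"wy": 0,"wz": -0.07,"claw": -1},{"dx": 0,"dy": 0,"dz": 0,"wx": 0,"wy": 0,"wz": -0.11,"claw": -1},{"dx": 0,"dy": 0,"dz": 0,"wx": 0,"wy": 0,"wz": -0.12,"claw": -1},{"dx": 0,"dy": 0,"dz": 0,"wx": 0,"wy": 0,"wz": -0.12,"claw": -1},{"dx": 0,"dy": 0,"dz": 0,"wx": 0,"wy": 0,"wz": -0.12,"claw": -1},{"dx": 0,"dy": 0,"dz": 0,"wx": 0,"wy": 0,"wz": -0.12,"claw": -1},{"dx": 0,"dy": 0,"dz": 0,"wx": 0,"wy": 0,"wz": -0.12,"claw": -1},{"dx": 0,"dy": 0,"dz": 0,"wx": 0,"wy": 0,"wz": -0.12,"claw": -1},{"dx": 0,"dy": 0,"dz": 0,"wx": 0,"wy": 0,"wz": -0.12,"claw": -1},{"dx": 0,"dy": 0,"dz": 0,"wx": 0,"wy": 0,"wz": -0.12,"claw": -1},{"dx": 0,"dy": 0,"dz": 0,"wx": 0,"wy": 0,"wz": -0.12,"claw": -1},{"dx": 0,"dy": 0,"dz": 0,"wx": 0,"wy": 0,"wz": -0.12,"claw": -1},{"dx": 0,"dy": 0,"dz": 0,"wx": 0,"wy": 0,"wz": -0.12,"claw": -1},{"dx": 0,"dy": 0,"dz": 0,"wx": 0,"wy": 0,"wz": -0.12,"claw": -1},{"dx": 0,"dy": 0,"dz": 0,"wx": 0,"wy": 0,"wz": -0.1,"claw": -1},{"dx": 0,"dy": 0,"dz": 0,"wx": 0,"wy": 0,"wz": -0.06,"claw": -1},{"dx": 0,"dy": 0,"dz": 0,"wx": 0,"wy": 0,"wz": 0,"claw": -1},{"dx": 0,"dy": 0,"dz": 0,"wx": 0,"wy": 0,"wz": 0,"claw": -1}])

```text
clock: 45.85
ee_pos: [0.4932, -0.3449, 0.2858]
ee_rot: [0.993, 0.118, -0.001, -0.0]
force: [-0.5, 0.3, -4.6]
opening: 0.237
```

```bash
python3 - <<'E'
from h import *
S=np.array([.451,-.1418]); xb=np.array([.9707,.2402])
f=S-.09*xb; print(f); go((*f,.257),13.9)
w=cap("wrist"); np.save("pics/w16.npy",w,allow_pickle=True); cv2.imwrite("pics/w16.png",w["pixels"])
E
```

```text
[ 0.363637 -0.163418]
t 45.85 pos [ 0.4932 -0.3449  0.2858] x [ 0.972  0.235 -0.001] y [ 0.235 -0.972 -0.001] z [-0.001  0.001 -1.   ] F [-0.5  0.3 -4.6] op 0.237 q [ 0.74  0.39 -0.31  1.54  0.12  1.24 -0.92]
tool d mm [ -83.2 -206.8   29.1]
wz -0.005
```

drive_tool(motion=[{"dx": -10,"dy": 0,"dz": 0,"wx": 0,"wy": 0,"wz": 0,"claw": -1},{"dx": -20,"dy": 0,"dz": 0,"wx": 0,"wy": 0,"wz": 0,"claw": -1},{"dx": -25,"dy": 0,"dz": 0,"wx": 0,"wy": 0,"wz": 0,"claw": -1},{"dx": -20,"dy": -10,"dz": 0,"wx": 0,"wy": 0,"wz": 0,"claw": -1},{"dx": -8,"dy": -20,"dz": 0,"wx": 0,"wy": 0,"wz": 0,"claw": -1},{"dx": 0,"dy": -30,"dz": 4,"wx": 0,"wy": 0,"wz": 0,"claw": -1},{"dx": 0,"dy": -30,"dz": 4,"wx": 0,"wy": 0,"wz": 0,"claw": -1},{"dx": 0,"dy": -30,"dz": 5,"wx": 0,"wy": 0,"wz": 0,"claw": -1},{"dx": 0,"dy": -30,"dz": 5,"wx": 0,"wy": 0,"wz": 0,"claw": -1},{"dx": 0,"dy": -30,"dz": 5,"wx": 0,"wy": 0,"wz": 0,"claw": -1},{"dx": 0,"dy": -20,"dz": 4,"wx": 0,"wy": 0,"wz": 0,"claw": -1},{"dx": 0,"dy": -7,"dz": 2,"wx": 0,"wy": 0,"wz": 0,"claw": -1},{"dx": 0,"dy": 0,"dz": 0,"wx": 0,"wy": 0,"wz": 0,"claw": -1},{"dx": 0,"dy": 0,"dz": 0,"wx": 0,"wy": 0,"wz": 0,"claw": -1},{"dx": 0,"dy": 0,"dz": 0,"wx": 0,"wy": 0,"wz": 0,"claw": -1}])

```text
clock: 47.4
ee_pos: [0.3643, -0.1646, 0.2579]
ee_rot: [0.993, 0.118, 0.0, 0.0]
force: [0.3, -0.5, -3.8]
opening: 0.236
```

```bash
python3 - <<'E'
from h import *
S=np.array([.451,-.1418]); xb=np.array([.9707,.2402])
f=S-.09*xb; go((*f,.257),13.9)
w=cap("wrist"); np.save("pics/w17.npy",w,allow_pickle=True); cv2.imwrite("pics/w17.png",w["pixels"]); P=cloud(w)
k=(abs(P[...,2]-.22)<.006)&(P[...,0]>.42)&(P[...,0]<.46)&(P[...,1]<-.1)&(P[...,1]>-.18); print("tip",k.sum(),np.round(np.median(P[k],0),4),np.round(np.percentile(P[k],[5,95],0),4))
k=(abs(P[...,2]-.21)<.004)&(P[...,0]>.46)&(P[...,0]<.53)&(P[...,1]<-.1)&(P[...,1]>-.18); print("arm",k.sum(),np.round(np.median(P[k],0),4), np.polyfit(P[k][:,0],P[k][:,1],1))
E
```

```text
t 47.4 pos [ 0.3643 -0.1646  0.2579] x [0.972 0.235 0.   ] y [ 0.235 -0.972  0.001] z [ 0.001 -0.    -1.   ] F [ 0.3 -0.5 -3.8] op 0.236 q [ 0.7   0.07 -0.43  2.02  0.04  1.06 -1.08]
tool d mm [-0.4 -1.3  0.9]
wz -0.005
tip 474 [ 0.4331 -0.1438  0.2204] [[ 0.4285 -0.1497  0.2185]
 [ 0.4375 -0.138   0.2219]]
arm 1448 [ 0.4736 -0.1343  0.2099] [ 0.15513857 -0.20775151]
```

View pics/w17.png

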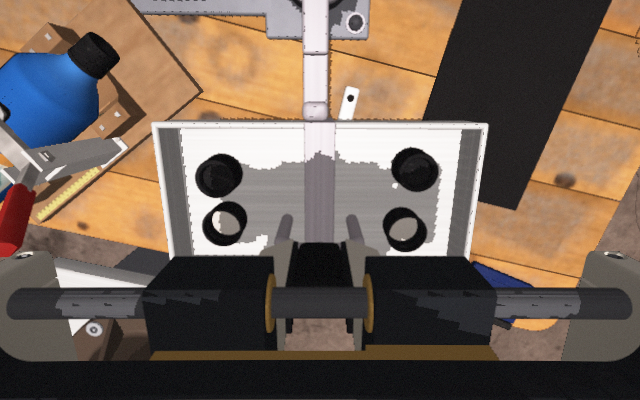

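The hook tip at (315,110) lines up with the pan's bow at column 320, and all four caps are inside. Threading the eye over the hook.

drive_tool(motion=[{"dx": 5,"dy": -1,"dz": 0,"wx": 0,"wy": 0,"wz": 0,"claw": -1},{"dx": 10,"dy": -1,"dz": 0,"wx": 0,"wy": 0,"wz": 0,"claw": -1},{"dx": 12,"dy": 0,"dz": 0,"wx": 0,"wy": 0,"wz": 0,"claw": -1},{"dx": 12,"dy": 0,"dz": 0,"wx": 0,"wy": 0,"wz": 0,"claw": -1},{"dx": 12,"dy": 0,"dz": 0,"wx": 0,"wy": 0,"wz": 0,"claw": -1},{"dx": 12,"dy": 0,"dz": 0,"wx": 0,"wy": 0,"wz": 0,"claw": -1},{"dx": 12,"dy": 0,"dz": 0,"wx": 0,"wy": 0,"wz": 0,"claw": -1},{"dx": 9,"dy": 0,"dz": 0,"wx": 0,"wy": 0,"wz": 0,"claw": -1},{"dx": 5,"dy": 0,"dz": 0,"wx": 0,"wy": 0,"wz": 0,"claw": -1},{"dx": 0,"dy": 0,"dz": 0,"wx": 0,"wy": 0,"wz": 0,"claw": -1},{"dx": 0,"dy": 0,"dz": 0,"wx": 0,"wy": 0,"wz": 0,"claw": -1},{"dx": 0,"dy": 0,"dz": 10,"wx": 0,"wy": 0,"wz": 0,"claw": -1},{"dx": 0,"dy": 0,"dz": 5,"wx": 0,"wy": 0,"wz": 0,"claw": -1},{"dx": 0,"dy": 0,"dz": 0,"wx": 0,"wy": 0,"wz": 0,"claw": -1},{"dx": 0,"dy": 0,"dz": 0,"wx": 0,"wy": 0,"wz": 0,"claw": -1}])

```text
clock: 48.95
ee_pos: [0.4497, -0.1405, 0.2425]
ee_rot: [0.993, 0.119, -0.0, -0.0]
force: [-1.3, 0.3, -4.2]
opening: 0.238
```

```bash
python3 - <<'E'
from h import *
go((.4503,-.1408,.231),13.9)
w=cap("wrist"); np.save("pics/w18.npy",w,allow_pickle=True); cv2.imwrite("pics/w18.png",w["pixels"])
E
```

```text
t 48.95 pos [ 0.4497 -0.1405  0.2425] x [ 0.972  0.236 -0.001] y [ 0.236 -0.972 -0.   ] z [-0.001  0.    -1.   ] F [-1.3  0.3 -4.2] op 0.238 q [ 0.58  0.22 -0.46  1.9   0.11  1.05 -1.26]
tool d mm [ 0.5  0.5 11.5]
wz -0.004
```

drive_tool(motion=[{"dx": 0,"dy": 0,"dz": 4,"wx": 0,"wy": 0,"wz": 0,"claw": -1},{"dx": 0,"dy": 0,"dz": 4,"wx": 0,"wy": 0,"wz": 0,"claw": -1},{"dx": 0,"dy": 0,"dz": 3,"wx": 0,"wy": 0,"wz": 0,"claw": -1},{"dx": 0,"dy": 0,"dz": 3,"wx": 0,"wy": 0,"wz": 0,"claw": -1},{"dx": 0,"dy": 0,"dz": 3,"wx": 0,"wy": 0,"wz": 0,"claw": -1},{"dx": 0,"dy": 0,"dz": 3,"wx": 0,"wy": 0,"wz": 0,"claw": -1},{"dx": 0,"dy": 0,"dz": 3,"wx": 0,"wy": 0,"wz": 0,"claw": -1},{"dx": 0,"dy": 0,"dz": 3,"wx": 0,"wy": 0,"wz": 0,"claw": -1},{"dx": 0,"dy": 0,"dz": 3,"wx": 0,"wy": 0,"wz": 0,"claw": -1},{"dx": 0,"dy": 0,"dz": 3,"wx": 0,"wy": 0,"wz": 0,"claw": -1},{"dx": 0,"dy": 0,"dz": 3,"wx": 0,"wy": 0,"wz": 0,"claw": -1},{"dx": 0,"dy": 0,"dz": 3,"wx": 0,"wy": 0,"wz": 0,"claw": -1},{"dx": 0,"dy": 0,"dz": 3,"wx": 0,"wy": 0,"wz": 0,"claw": -1},{"dx": 0,"dy": 0,"dz": 3,"wx": 0,"wy": 0,"wz": 0,"claw": -1},{"dx": 0,"dy": 0,"dz": 2,"wx": 0,"wy": 0,"wz": 0,"claw": -1},{"dx": 0,"dy": 0,"dz": 0,"wx": 0,"wy": 0,"wz": 0,"claw": -1},{"dx": 0,"dy": 0,"dz": 0,"wx": 0,"wy": 0,"wz": 0,"claw": -1}])

```text
clock: 50.7
ee_pos: [0.45, -0.1404, 0.1967]
ee_rot: [0.993, 0.119, -0.0, 0.0]
force: [-1.6, -0.4, -1.7]
opening: 0.234
```

```bash
python3 - <<'E'
from h import *
st()
F=[]
for i in range(4):
    w=cap("wrist"); F.append(env.observe()["force"])
print(np.mean(F,0)); st(); P=cloud(w); np.save("pics/w19.npy",w,allow_pickle=True); cv2.imwrite("pics/w19.png",w["pixels"])
k=(P[...,0]>.47)&(P[...,0]<.52)&(abs(P[...,1]-(-.131+.24*(P[...,0]-.49)))<.006)&(P[...,2]>.13)&(P[...,2]<.23); print("arm z",k.sum(),np.median(P[k][:,2]) if k.sum() else None)
E
```

```text
t 50.7 pos [ 0.45   -0.1404  0.1967] x [ 0.972  0.236 -0.   ] y [ 0.236 -0.972  0.   ] z [-0. -0. -1.] F [-1.6 -0.4 -1.7] op 0.234 q [ 0.57  0.27 -0.46  1.96  0.15  0.94 -1.3 ]
[-2.10408    -0.11758888 -0.98394551]
t 50.9 pos [ 0.45   -0.1404  0.1968] x [0.972 0.236 0.   ] y [ 0.236 -0.972  0.   ] z [ 0. -0. -1.] F [-2.5 -0.2 -1. ] op 0.241 q [ 0.57  0.27 -0.46  1.96  0.15  0.94 -1.3 ]
arm z 2313 0.17590406297232145
```

drive_tool(motion=[{"dx": -1,"dy": 0,"dz": 2,"wx": 0,"wy": 0,"wz": 0,"claw": -1},{"dx": -1,"dy": 0,"dz": 2,"wx": 0,"wy": 0,"wz": 0,"claw": -1},{"dx": 0,"dy": 0,"dz": 2,"wx": 0,"wy": 0,"wz": 0,"claw": -1},{"dx": 0,"dy": 0,"dz": 2,"wx": 0,"wy": 0,"wz": 0,"claw": -1},{"dx": 0,"dy": 0,"dz": 2,"wx": 0,"wy": 0,"wz": 0,"claw": -1},{"dx": 0,"dy": 0,"dz": 0,"wx": 0,"wy": 0,"wz": 0,"claw": -1},{"dx": 0,"dy": 0,"dz": 0,"wx": 0,"wy": 0,"wz": 0,"claw": -1}])

```text
clock: 51.6
ee_pos: [0.4482, -0.141, 0.1867]
ee_rot: [0.993, 0.119, 0.0, 0.0]
force: [3.8, -0.1, -0.3]
opening: 0.236
```

```bash
cat > m.py <<'E'
from h import *
st()
F=[]
for i in range(4):
    w=cap("wrist"); F.append(env.observe()["force"])
print(np.mean(F,0)); P=cloud(w); np.save("pics/w20.npy",w,allow_pickle=True); cv2.imwrite("pics/w20.png",w["pixels"])
k=(P[...,0]>.47)&(P[...,0]<.52)&(abs(P[...,1]-(-.131+.24*(P[...,0]-.49)))<.006)&(P[...,2]>.13)&(P[...,2]<.23); print("arm z",k.sum(),np.median(P[k][:,2]) if k.sum() else None)
E
python3 m.py
```

```text
t 51.6 pos [ 0.4482 -0.141   0.1867] x [0.972 0.236 0.   ] y [ 0.236 -0.972  0.   ] z [ 0. -0. -1.] F [ 3.8 -0.1 -0.3] op 0.236 q [ 0.57  0.28 -0.46  1.98  0.15  0.92 -1.3 ]
[ 2.93029416  0.4543162  -0.47631763]
arm z 2342 0.16592591728205874
```

drive_tool(motion=[{"dx": 1,"dy": 0,"dz": 1,"wx": 0,"wy": 0,"wz": 0,"claw": -1},{"dx": 0,"dy": 0,"dz": 1,"wx": 0,"wy": 0,"wz": 0,"claw": -1},{"dx": 0,"dy": 0,"dz": 0,"wx": 0,"wy": 0,"wz": 0,"claw": -1},{"dx": 0,"dy": 0,"dz": 0,"wx": 0,"wy": 0,"wz": 0,"claw": -1},{"dx": 0,"dy": 0,"dz": 0,"wx": 0,"wy": 0,"wz": 0,"claw": -1}])

```text
clock: 52.3
ee_pos: [0.4485, -0.1408, 0.1845]
ee_rot: [0.993, 0.119, -0.001, 0.0]
force: [-1.6, -1.4, -0.0]
opening: 0.234
```

```bash
python3 m.py
```

```text
t 52.3 pos [ 0.4485 -0.1408  0.1845] x [ 0.972  0.236 -0.001] y [ 0.236 -0.972 -0.   ] z [-0.001 -0.    -1.   ] F [-1.6 -1.4 -0. ] op 0.234 q [ 0.56  0.28 -0.46  1.98  0.16  0.91 -1.3 ]
[-2.66319708 -1.1972226   0.16001353]
arm z 2329 0.16364769979814467
```

drive_tool(motion=[{"dx": 0,"dy": 0,"dz": 0,"wx": 0,"wy": 0,"wz": 0,"claw": 0.2},{"dx": 0,"dy": 0,"dz": 0,"wx": 0,"wy": 0,"wz": 0,"claw": 0.2},{"dx": 0,"dy": 0,"dz": 0,"wx": 0,"wy": 0,"wz": 0,"claw": 0.2},{"dx": 0,"dy": 0,"dz": 0,"wx": 0,"wy": 0,"wz": 0,"claw": 0.2},{"dx": 0,"dy": 0,"dz": 0,"wx": 0,"wy": 0,"wz": 0,"claw": 0.2},{"dx": 0,"dy": 0,"dz": 0,"wx": 0,"wy": 0,"wz": 0,"claw": 0.2},{"dx": 0,"dy": 0,"dz": 0,"wx": 0,"wy": 0,"wz": 0,"claw": 0.2},{"dx": 0,"dy": 0,"dz": 0,"wx": 0,"wy": 0,"wz": 0,"claw": 0.2},{"dx": 0,"dy": 0,"dz": 0,"wx": 0,"wy": 0,"wz": 0,"claw": 0.2},{"dx": 0,"dy": 0,"dz": 0,"wx": 0,"wy": 0,"wz": 0,"claw": 0.2}])

```text
clock: 53.5
ee_pos: [0.449, -0.1407, 0.1847]
ee_rot: [0.993, 0.119, -0.0, 0.0]
force: [-0.2, 0.1, 0.5]
opening: 0.603
```

```bash
cat >> m.py <<'E'
k=(P[...,0]>.40)&(P[...,0]<.47)&(abs(P[...,1]+.14)<.04)&(P[...,2]>.165)&(P[...,2]<.215)
X=P[k]; print("grip top z",np.percentile(X[:,2],[50,95]))
k&=P[...,2]>np.percentile(X[:,2],95)-.012
print("grip top",k.sum(),np.round(np.median(P[k],0),4),cv2.minAreaRect(P[k][:,:2].astype(np.float32)*1000))
E
python3 m.py
```

```text
t 53.5 pos [ 0.449  -0.1407  0.1847] x [ 0.972  0.236 -0.   ] y [ 0.236 -0.972  0.   ] z [-0. -0. -1.] F [-0.2  0.1  0.5] op 0.603 q [ 0.56  0.28 -0.46  1.98  0.16  0.91 -1.3 ]
[-0.48781296  0.03867573  0.11141682]
arm z 2305 0.1633016293295591
grip top z [0.1957981  0.21205796]
grip top 2086 [ 0.4547 -0.14    0.2066] ((449.6771240234375, -142.11117553710938), (21.906906127929688, 81.97615814208984), 13.65497875213623)
```

View pics/w20.png

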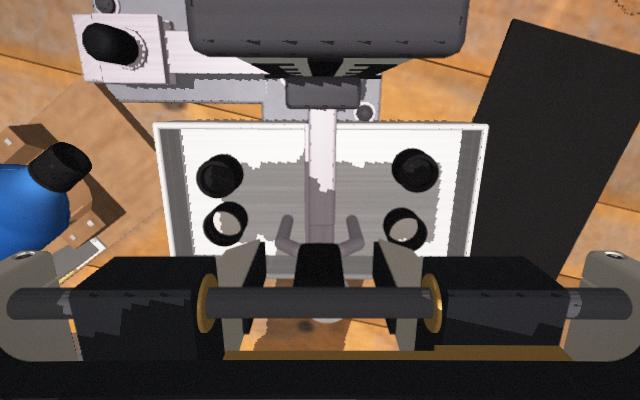

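The pan hangs free on the hook with its grip at (318,265) between the open jaws. The four caps are inside and the pin is home at (110,43). Letting it hang.

drive_tool(motion=[{"dx": 0,"dy": 0,"dz": 0,"wx": 0,"wy": 0,"wz": 0,"claw": 0.2},{"dx": 0,"dy": 0,"dz": 0,"wx": 0,"wy": 0,"wz": 0,"claw": 0.2},{"dx": 0,"dy": 0,"dz": 0,"wx": 0,"wy": 0,"wz": 0,"claw": 0.2},{"dx": 0,"dy": 0,"dz": 0,"wx": 0,"wy": 0,"wz": 0,"claw": 0.2},{"dx": 0,"dy": 0,"dz": 0,"wx": 0,"wy": 0,"wz": 0,"claw": 0.2},{"dx": 0,"dy": 0,"dz": 0,"wx": 0,"wy": 0,"wz": 0,"claw": 0.2},{"dx": 0,"dy": 0,"dz": 0,"wx": 0,"wy": 0,"wz": 0,"claw": 0.2},{"dx": 0,"dy": 0,"dz": 0,"wx": 0,"wy": 0,"wz": 0,"claw": 0.2},{"dx": 0,"dy": 0,"dz": 0,"wx": 0,"wy": 0,"wz": 0,"claw": 0.2},{"dx": 0,"dy": 0,"dz": 0,"wx": 0,"wy": 0,"wz": 0,"claw": 0.2},{"dx": 0,"dy": 0,"dz": 0,"wx": 0,"wy": 0,"wz": 0,"claw": 0.2},{"dx": 0,"dy": 0,"dz": 0,"wx": 0,"wy": 0,"wz": 0,"claw": 0.2},{"dx": 0,"dy": 0,"dz": 0,"wx": 0,"wy": 0,"wz": 0,"claw": 0.2},{"dx": 0,"dy": 0,"dz": 0,"wx": 0,"wy": 0,"wz": 0,"claw": 0.2},{"dx": 0,"dy": 0,"dz": 0,"wx": 0,"wy": 0,"wz": 0,"claw": 0.2},{"dx": 0,"dy": 0,"dz": 0,"wx": 0,"wy": 0,"wz": 0,"claw": 0.2},{"dx": 0,"dy": 0,"dz": 0,"wx": 0,"wy": 0,"wz": 0,"claw": 0.2},{"dx": 0,"dy": 0,"dz": 0,"wx": 0,"wy": 0,"wz": 0,"claw": 0.2},{"dx": 0,"dy": 0,"dz": 0,"wx": 0,"wy": 0,"wz": 0,"claw": 0.2},{"dx": 0,"dy": 0,"dz": 0,"wx": 0,"wy": 0,"wz": 0,"claw": 0.2}])

```text
clock: 55.7
ee_pos: [0.4491, -0.1407, 0.1847]
ee_rot: [0.993, 0.119, 0.0, 0.0]
force: [-0.4, -0.5, 0.3]
opening: 0.597
```

drive_tool(motion=[{"dx": 0,"dy": 0,"dz": 0,"wx": 0,"wy": 0,"wz": 0,"claw": 0.2},{"dx": 0,"dy": 0,"dz": 0,"wx": 0,"wy": 0,"wz": 0,"claw": 0.2},{"dx": 0,"dy": 0,"dz": 0,"wx": 0,"wy": 0,"wz": 0,"claw": 0.2},{"dx": 0,"dy": 0,"dz": 0,"wx": 0,"wy": 0,"wz": 0,"claw": 0.2},{"dx": 0,"dy": 0,"dz": 0,"wx": 0,"wy": 0,"wz": 0,"claw": 0.2},{"dx": 0,"dy": 0,"dz": 0,"wx": 0,"wy": 0,"wz": 0,"claw": 0.2},{"dx": 0,"dy": 0,"dz": 0,"wx": 0,"wy": 0,"wz": 0,"claw": 0.2},{"dx": 0,"dy": 0,"dz": 0,"wx": 0,"wy": 0,"wz": 0,"claw": 0.2},{"dx": 0,"dy": 0,"dz": 0,"wx": 0,"wy": 0,"wz": 0,"claw": 0.2},{"dx": 0,"dy": 0,"dz": 0,"wx": 0,"wy": 0,"wz": 0,"claw": 0.2}])

```text
clock: 56.7
ee_pos: [0.4491, -0.1407, 0.1847]
ee_rot: [0.993, 0.119, 0.0, 0.0]
force: [0.6, -0.4, 0.7]
opening: 0.6
```

```bash
python3 m.py
```

```text
t 56.7 pos [ 0.4491 -0.1407  0.1847] x [ 0.972  0.236 -0.   ] y [ 0.236 -0.972  0.   ] z [ 0. -0. -1.] F [ 0.6 -0.4  0.7] op 0.6 q [ 0.56  0.28 -0.46  1.98  0.16  0.91 -1.3 ]
[-0.5003659  -0.22015876  0.41233426]
arm z 2306 0.1632924212931784
grip top z [0.19578156 0.21207759]
grip top 2087 [ 0.4547 -0.1399  0.2066] ((449.7897033691406, -142.04335021972656), (21.899017333984375, 81.80003356933594), 13.62234878540039)
```

drive_tool(newtons=45, motion=[{"dx": 0,"dy": 0,"dz": 0,"wx": 0,"wy": 0,"wz": 0,"claw": -1},{"dx": 0,"dy": 0,"dz": 0,"wx": 0,"wy": 0,"wz": 0,"claw": -1},{"dx": 0,"dy": 0,"dz": 0,"wx": 0,"wy": 0,"wz": 0,"claw": -1},{"dx": 0,"dy": 0,"dz": 0,"wx": 0,"wy": 0,"wz": 0,"claw": -1},{"dx": 0,"dy": 0,"dz": 0,"wx": 0,"wy": 0,"wz": 0,"claw": -1},{"dx": 0,"dy": 0,"dz": 0,"wx": 0,"wy": 0,"wz": 0,"claw": -1},{"dx": 0,"dy": 0,"dz": 0,"wx": 0,"wy": 0,"wz": 0,"claw": -1},{"dx": 0,"dy": 0,"dz": 0,"wx": 0,"wy": 0,"wz": 0,"claw": -1},{"dx": 0,"dy": 0,"dz": 0,"wx": 0,"wy": 0,"wz": 0,"claw": -1},{"dx": 0,"dy": 0,"dz": 0,"wx": 0,"wy": 0,"wz": 0,"claw": -1},{"dx": 0,"dy": 0,"dz": 0,"wx": 0,"wy": 0,"wz": 0,"claw": -1},{"dx": 0,"dy": 0,"dz": 0,"wx": 0,"wy": 0,"wz": 0,"claw": -1},{"dx": 0,"dy": 0,"dz": 0,"wx": 0,"wy": 0,"wz": 0,"claw": -1},{"dx": 0,"dy": 0,"dz": 0,"wx": 0,"wy": 0,"wz": 0,"claw": -1}])

```text
clock: 58.3
ee_pos: [0.4491, -0.1407, 0.1847]
ee_rot: [0.993, 0.119, 0.0, 0.0]
force: [-0.7, -1.0, -0.1]
opening: 0.234
```

drive_tool(motion=[{"dx": 0,"dy": 0,"dz": -3,"wx": 0,"wy": 0,"wz": 0,"claw": -1},{"dx": 0,"dy": 0,"dz": -4,"wx": 0,"wy": 0,"wz": 0,"claw": -1},{"dx": 0,"dy": 0,"dz": -4,"wx": 0,"wy": 0,"wz": 0,"claw": -1},{"dx": 0,"dy": 0,"dz": -4,"wx": 0,"wy": 0,"wz": 0,"claw": -1},{"dx": 0,"dy": 0,"dz": -4,"wx": 0,"wy": 0,"wz": 0,"claw": -1},{"dx": 0,"dy": 0,"dz": -4,"wx": 0,"wy": 0,"wz": 0,"claw": -1},{"dx": 0,"dy": 0,"dz": -4,"wx": 0,"wy": 0,"wz": 0,"claw": -1},{"dx": 0,"dy": 0,"dz": -4,"wx": 0,"wy": 0,"wz": 0,"claw": -1},{"dx": 0,"dy": 0,"dz": -4,"wx": 0,"wy": 0,"wz": 0,"claw": -1},{"dx": 0,"dy": 0,"dz": -4,"wx": 0,"wy": 0,"wz": 0,"claw": -1},{"dx": 0,"dy": 0,"dz": -4,"wx": 0,"wy": 0,"wz": 0,"claw": -1},{"dx": 0,"dy": 0,"dz": -4,"wx": 0,"wy": 0,"wz": 0,"claw": -1},{"dx": 0,"dy": 0,"dz": -4,"wx": 0,"wy": 0,"wz": 0,"claw": -1},{"dx": 0,"dy": 0,"dz": -4,"wx": 0,"wy": 0,"wz": 0,"claw": -1},{"dx": 0,"dy": 0,"dz": -4,"wx": 0,"wy": 0,"wz": 0,"claw": -1},{"dx": 0,"dy": 0,"dz": -4,"wx": 0,"wy": 0,"wz": 0,"claw": -1},{"dx": 0,"dy": 0,"dz": -4,"wx": 0,"wy": 0,"wz": 0,"claw": -1},{"dx": 0,"dy": 0,"dz": -4,"wx": 0,"wy": 0,"wz": 0,"claw": -1},{"dx": 0,"dy": 0,"dz": 0,"wx": 0,"wy": 0,"wz": 0,"claw": -1},{"dx": 0,"dy": 0,"dz": 0,"wx": 0,"wy": 0,"wz": 0,"claw": -1}])

```text
clock: 60.3
ee_pos: [0.449, -0.1407, 0.2557]
ee_rot: [0.993, 0.119, 0.0, 0.0]
force: [-0.0, -0.2, -4.6]
opening: 0.235
```

```bash
python3 m.py | head -3
```

```text
t 60.3 pos [ 0.449  -0.1407  0.2557] x [0.972 0.236 0.   ] y [ 0.236 -0.972  0.   ] z [ 0. -0. -1.] F [-0.  -0.2 -4.6] op 0.235 q [ 0.59  0.21 -0.47  1.88  0.1   1.08 -1.25]
[ 0.09929113 -0.12070076 -5.15653123]
arm z 1810 0.21004046973256063
```

drive_tool(motion=[{"dx": -5,"dy": 0,"dz": -1,"wx": 0,"wy": 0,"wz": 0,"claw": -1},{"dx": -10,"dy": 0,"dz": -1,"wx": 0,"wy": 0,"wz": 0,"claw": -1},{"dx": -12,"dy": 0,"dz": 0,"wx": 0,"wy": 0,"wz": 0,"claw": -1},{"dx": -12,"dy": 0,"dz": 0,"wx": 0,"wy": 0,"wz": 0,"claw": -1},{"dx": -12,"dy": 0,"dz": 0,"wx": 0,"wy": 0,"wz": 0,"claw": -1},{"dx": -12,"dy": 0,"dz": 0,"wx": 0,"wy": 0,"wz": 0,"claw": -1},{"dx": -12,"dy": 0,"dz": 0,"wx": 0,"wy": 0,"wz": 0,"claw": -1},{"dx": -10,"dy": 0,"dz": 0,"wx": 0,"wy": 0,"wz": 0,"claw": -1},{"dx": -5,"dy": 0,"dz": 0,"wx": 0,"wy": 0,"wz": 0,"claw": -1},{"dx": 0,"dy": 10,"dz": 0,"wx": 0,"wy": 0,"wz": 0,"claw": -1},{"dx": 0,"dy": 20,"dz": -4,"wx": 0,"wy": 0,"wz": 0,"claw": -1},{"dx": 0,"dy": 30,"dz": -5,"wx": 0,"wy": 0,"wz": 0,"claw": -1},{"dx": 0,"dy": 30,"dz": -5,"wx": 0,"wy": 0,"wz": 0,"claw": -1},{"dx": 0,"dy": 30,"dz": -5,"wx": 0,"wy": 0,"wz": 0,"claw": -1},{"dx": 0,"dy": 30,"dz": -5,"wx": 0,"wy": 0,"wz": 0,"claw": -1},{"dx": 0,"dy": 30,"dz": -5,"wx": 0,"wy": 0,"wz": 0,"claw": -1},{"dx": 0,"dy": 20,"dz": 0,"wx": 0,"wy": 0,"wz": 0,"claw": -1},{"dx": 0,"dy": 8,"dz": 0,"wx": 0,"wy": 0,"wz": 0,"claw": -1}])

```text
clock: 62.3
ee_pos: [0.4111, -0.3671, 0.2861]
ee_rot: [0.993, 0.118, -0.0, 0.0]
force: [1.2, 0.6, -5.0]
opening: 0.24
```

drive_tool(motion=[{"dx": 10,"dy": 0,"dz": 0,"wx": 0,"wy": 0,"wz": 0,"claw": -1},{"dx": 20,"dy": 0,"dz": 0,"wx": 0,"wy": 0,"wz": 0,"claw": -1},{"dx": 25,"dy": 0,"dz": 0,"wx": 0,"wy": 0,"wz": 0,"claw": -1},{"dx": 20,"dy": 0,"dz": 0,"wx": 0,"wy": 0,"wz": 0,"claw": -1},{"dx": 8,"dy": 0,"dz": 0,"wx": 0,"wy": 0,"wz": 0,"claw": -1},{"dx": 0,"dy": 0,"dz": 0,"wx": 0,"wy": 0,"wz": 0.05,"claw": -1},{"dx": 0,"dy": 0,"dz": 0,"wx": 0,"wy": 0,"wz": 0.1,"claw": -1},{"dx": 0,"dy": 0,"dz": 0,"wx": 0,"wy": 0,"wz": 0.12,"claw": -1},{"dx": 0,"dy": 0,"dz": 0,"wx": 0,"wy": 0,"wz": 0.12,"claw": -1},{"dx": 0,"dy": 0,"dz": 0,"wx": 0,"wy": 0,"wz": 0.12,"claw": -1},{"dx": 0,"dy": 0,"dz": 0,"wx": 0,"wy": 0,"wz": 0.12,"claw": -1},{"dx": 0,"dy": 0,"dz": 0,"wx": 0,"wy": 0,"wz": 0.12,"claw": -1},{"dx": 0,"dy": 0,"dz": 0,"wx": 0,"wy": 0,"wz": 0.12,"claw": -1},{"dx": 0,"dy": 0,"dz": 0,"wx": 0,"wy": 0,"wz": 0.12,"claw": -1},{"dx": 0,"dy": 0,"dz": 0,"wx": 0,"wy": 0,"wz": 0.12,"claw": -1},{"dx": 0,"dy": 0,"dz": 0,"wx": 0,"wy": 0,"wz": 0.12,"claw": -1},{"dx": 0,"dy": 0,"dz": 0,"wx": 0,"wy": 0,"wz": 0.12,"claw": -1},{"dx": 0,"dy": 0,"dz": 0,"wx": 0,"wy": 0,"wz": 0.12,"claw": -1},{"dx": 0,"dy": 0,"dz": 0,"wx": 0,"wy": 0,"wz": 0.12,"claw": -1},{"dx": 0,"dy": 0,"dz": 0,"wx": 0,"wy": 0,"wz": 0.1,"claw": -1}])

```text
clock: 64.3
ee_pos: [0.4913, -0.3435, 0.2866]
ee_rot: [0.747, -0.665, -0.0, -0.0]
force: [0.5, -0.2, -4.4]
opening: 0.236
```

```bash
python3 - <<'E'
from h import *
go((.4943,-.345,.1435),-90)
w=cap("wrist"); np.save("pics/w21.npy",w,allow_pickle=True); cv2.imwrite("pics/w21.png",w["pixels"])
E
```

```text
t 64.3 pos [ 0.4913 -0.3435  0.2866] x [ 0.115 -0.993 -0.001] y [-0.993 -0.115  0.   ] z [-0.     0.001 -1.   ] F [ 0.5 -0.2 -4.4] op 0.236 q [ 0.5   0.36  0.03  1.57 -0.01  1.22 -2.5 ]
tool d mm [  1.9  -2.9 143.1]
wz 0.115
```

drive_tool(motion=[{"dx": 0,"dy": 0,"dz": 0,"wx": 0,"wy": 0,"wz": 0.06,"claw": -1},{"dx": 0,"dy": 0,"dz": 0,"wx": 0,"wy": 0,"wz": 0.053,"claw": -1},{"dx": 2,"dy": -3,"dz": 0,"wx": 0,"wy": 0,"wz": 0,"claw": -1},{"dx": 0,"dy": 0,"dz": 10,"wx": 0,"wy": 0,"wz": 0,"claw": -1},{"dx": 0,"dy": 0,"dz": 20,"wx": 0,"wy": 0,"wz": 0,"claw": -1},{"dx": 0,"dy": 0,"dz": 25,"wx": 0,"wy": 0,"wz": 0,"claw": -1},{"dx": 0,"dy": 0,"dz": 25,"wx": 0,"wy": 0,"wz": 0,"claw": -1},{"dx": 0,"dy": 0,"dz": 20,"wx": 0,"wy": 0,"wz": 0,"claw": -1},{"dx": 0,"dy": 0,"dz": 15,"wx": 0,"wy": 0,"wz": 0,"claw": -1},{"dx": 0,"dy": 0,"dz": 10,"wx": 0,"wy": 0,"wz": 0,"claw": -1},{"dx": 0,"dy": 0,"dz": 5,"wx": 0,"wy": 0,"wz": 0,"claw": -1},{"dx": 0,"dy": 0,"dz": 4,"wx": 0,"wy": 0,"wz": 0,"claw": -1},{"dx": 0,"dy": 0,"dz": 3,"wx": 0,"wy": 0,"wz": 0,"claw": -1},{"dx": 0,"dy": 0,"dz": 0,"wx": 0,"wy": 0,"wz": 0,"claw": -1},{"dx": 0,"dy": 0,"dz": 0,"wx": 0,"wy": 0,"wz": 0,"claw": -1}])

```text
clock: 65.85
ee_pos: [0.4947, -0.3466, 0.1502]
ee_rot: [0.709, -0.705, 0.0, -0.0]
force: [-0.5, -0.3, -4.4]
opening: 0.234
```

```bash
python3 - <<'E'
from h import *
go((.4943,-.345,.1435),-90)
E
```

```text
t 65.85 pos [ 0.4947 -0.3466  0.1502] x [ 0.007 -1.     0.   ] y [-1.    -0.007 -0.001] z [ 0.001 -0.    -1.   ] F [-0.5 -0.3 -4.4] op 0.234 q [ 0.5   0.48  0.04  1.73 -0.02  0.93 -2.59]
tool d mm [-1.6  0.4  6.7]
wz 0.007
```

drive_tool(motion=[{"dx": -2,"dy": 0,"dz": 2,"wx": 0,"wy": 0,"wz": 0.007,"claw": -1},{"dx": 0,"dy": 0,"dz": 2,"wx": 0,"wy": 0,"wz": 0,"claw": -1},{"dx": 0,"dy": 0,"dz": 1,"wx": 0,"wy": 0,"wz": 0,"claw": -1},{"dx": 0,"dy": 0,"dz": 1,"wx": 0,"wy": 0,"wz": 0,"claw": -1},{"dx": 0,"dy": 0,"dz": 0,"wx": 0,"wy": 0,"wz": 0,"claw": -1},{"dx": 0,"dy": 0,"dz": 0,"wx": 0,"wy": 0,"wz": 0,"claw": -1}])

```text
clock: 66.45
ee_pos: [0.4944, -0.3445, 0.1439]
ee_rot: [-0.707, 0.707, -0.0, 0.0]
force: [-2.0, 1.0, -0.5]
opening: 0.24
```

```bash
python3 - <<'E'
from h import *
F=[]
for i in range(4):
    w=cap("wrist"); F.append(env.observe()["force"])
print(np.mean(F,0)); st()
E
```

```text
[-2.17619625  1.0872165   0.32944811]
t 66.65 pos [ 0.4944 -0.3444  0.1439] x [-0. -1.  0.] y [-1.  0. -0.] z [ 0. -0. -1.] F [-2.   0.9  0.2] op 0.235 q [ 0.49  0.49  0.04  1.74 -0.02  0.91 -2.6 ]
```

Fz is back near zero, so the pan is standing. I'm letting go, backing straight up and turning for a check.

drive_tool(motion=[{"dx": 0,"dy": 0,"dz": 0,"wx": 0,"wy": 0,"wz": 0,"claw": 0.3},{"dx": 0,"dy": 0,"dz": 0,"wx": 0,"wy": 0,"wz": 0,"claw": 0.3},{"dx": 0,"dy": 0,"dz": 0,"wx": 0,"wy": 0,"wz": 0,"claw": 0.3},{"dx": 0,"dy": 0,"dz": 0,"wx": 0,"wy": 0,"wz": 0,"claw": 0.3},{"dx": 0,"dy": 0,"dz": 0,"wx": 0,"wy": 0,"wz": 0,"claw": 0.3},{"dx": 0,"dy": 0,"dz": 0,"wx": 0,"wy": 0,"wz": 0,"claw": 0.3},{"dx": 0,"dy": 0,"dz": 0,"wx": 0,"wy": 0,"wz": 0,"claw": 0.3},{"dx": 0,"dy": 0,"dz": 0,"wx": 0,"wy": 0,"wz": 0,"claw": 0.3},{"dx": 0,"dy": 0,"dz": 0,"wx": 0,"wy": 0,"wz": 0,"claw": 0.3},{"dx": 0,"dy": 0,"dz": 0,"wx": 0,"wy": 0,"wz": 0,"claw": 0.3},{"dx": 0,"dy": 0,"dz": -20,"wx": 0,"wy": 0,"wz": 0,"claw": 0.3},{"dx": 0,"dy": 0,"dz": -40,"wx": 0,"wy": 0,"wz": 0,"claw": 0.3},{"dx": 0,"dy": 0,"dz": -40,"wx": 0,"wy": 0,"wz": 0,"claw": 0.3},{"dx": 40,"dy": 0,"dz": -40,"wx": 0,"wy": 0,"wz": 0,"claw": 0.3},{"dx": 40,"dy": 0,"dz": -40,"wx": 0,"wy": 0,"wz": 0,"claw": 0.3},{"dx": 40,"dy": 0,"dz": -40,"wx": 0,"wy": 0,"wz": 0,"claw": 0.3},{"dx": 0,"dy": 0,"dz": 0,"wx": 0,"wy": 0,"wz": 0,"claw": 0.3},{"dx": 0,"dy": 0,"dz": 0,"wx": 0,"wy": 0,"wz": 0,"claw": 0.3}])

```text
clock: 68.45
ee_pos: [0.4942, -0.4513, 0.3499]
ee_rot: [-0.706, 0.708, -0.0, 0.0]
force: [0.1, 0.2, -0.4]
opening: 0.649
```

```bash
python3 - <<'E'
from h import *
st()
w=cap("wrist"); cv2.imwrite("pics/w22.png",w["pixels"]); P=cloud(w)
hsv=cv2.cvtColor(w["pixels"],cv2.COLOR_BGR2HSV)
k=(abs(P[...,2]-.041)<.006)&(abs(P[...,0]-.494)<.14)&(abs(P[...,1]+.345)<.09); print("pan rim",cv2.minAreaRect(P[k][:,:2].astype(np.float32)*1000))
k=(hsv[...,2]<50)&(abs(P[...,2]-.003)<.005)&(abs(P[...,0]-.494)<.17)&(abs(P[...,1]+.345)<.12); print("mat",k.sum(),cv2.minAreaRect(P[k][:,:2].astype(np.float32)*1000))
k=(abs(P[...,2]-.1)<.006)&(np.hypot(P[...,0]-.5245,P[...,1]-.021)<.025); print("knob",k.sum(),np.round(np.median(P[k],0),4))
k=(P[...,0]>.47)&(P[...,0]<.52)&(abs(P[...,1]-(-.131+.24*(P[...,0]-.49)))<.008)&(P[...,2]>.13)&(P[...,2]<.24); print("arm z",k.sum(),np.median(P[k][:,2]))
t=cap("top"); Q=cloud(t); k=(abs(Q[...,2]-.1)<.01)&(np.hypot(Q[...,0]-.5245,Q[...,1]-.021)<.025); print("top knob",k.sum(),np.round(np.median(Q[k],0),4))
E
```

```text
t 68.45 pos [ 0.4942 -0.4513  0.3499] x [-0.002 -1.     0.001] y [-1.     0.002 -0.001] z [ 0.001 -0.001 -1.   ] F [ 0.1  0.2 -0.4] op 0.649 q [ 0.6   0.45  0.09  1.27 -0.04  1.42 -2.45]
pan rim ((492.8839111328125, -344.7838134765625), (129.28265380859375, 243.08949279785156), 89.989013671875)
mat 645 ((487.7301940917969, -404.6476745605469), (240.74192810058594, 42.507240295410156), 8.809329986572266)
knob 0 [nan nan nan]
arm z 0 nan
top knob 45 [0.5255 0.0195 0.1   ]
  return _methods._mean(a, axis=axis, dtype=dtype,
  ret = um.true_divide(
  ret = ret.dtype.type(ret / rcount)
```

View pics/w22.png

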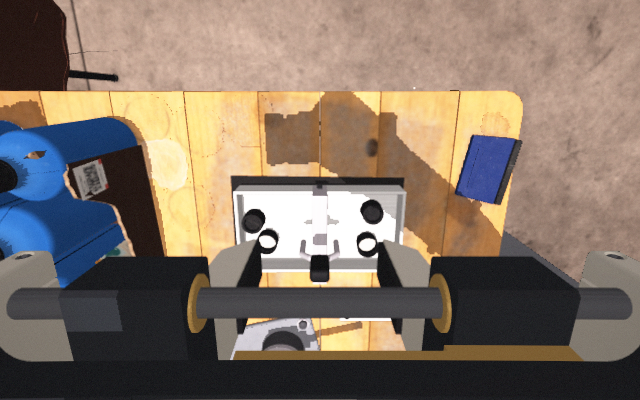

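The pan stands flat on its mat, with its rim from (235,187) to (405,268) and mat showing on both sides. Four caps are inside, at (253,220), (372,211), (268,240) and (367,243). Handing in.

```bash
python3 -c "
from h import *
print(env.hand_in()); st()"
```

```text
the job is handed in; nothing more can be done
None
the job is handed in; nothing more can be done
```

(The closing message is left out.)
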